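# Load a printed flat-edged cover into its insert fixture

### The arm

A 6-joint arm with a two-finger parallel gripper is mounted at the origin on the work surface. World frame = base frame: x ahead of the robot, y to its left, z up, the work surface at z = 0. Lengths are in mm, angles in rad, forces in N, time in s.
With the tool pointing down it reaches from about 275 to 1000 mm from the base axis. Payload 8.4 kg.
Tool frame: the origin (TCP) lies at the very end of the fingers, on their centre line; the grasp point (between the pads) lies 19 mm behind it (r.tcp_to_grasp is the distance from the TCP to the grasp point, in mm); z points along the fingers, y is the line along which they close (so a half turn about z gives the same grasp; the last joint's range is limited). The gripper opens to 85 mm and grips with 20 to 120 N. Pads are 22 mm wide; open, the fingers measure 114 mm over their backs; the gripper's body (76 mm by 85 mm) begins 54 mm behind the grasp point. The pads swing forward as they close: fully open they stand 13 mm farther back than shut.
Start: joints at [-1.131, 0.353, 1.633, -0, 1.155, -0.002], TCP at [267.228, -564.992, 192.581] pointing down, gripper open.
Joint ranges: [-2.63, 2.63], [-0.92, 2.1], [0.06, 2.66], [-1.3, 4.44], [0, 2.69], [-3.02, 3.02]. Speed limits (rad/s): [2.22, 2.22, 2.79, 3.14, 3.14, 3.14].

### API

Orientations are given as [roll, pitch, yaw] about the fixed x, y, z axes, in that order (R = Rz(yaw) Ry(pitch) Rx(roll)).
In Python, from rig import r gives the robot as it stands. The module is installed in compiled form; this text tells all that it offers.
- The arm moves only by the tool play_rows, never from a script. Its argument "rows" is a list of rows, each an object with "dp": the shift along the tool's x, y, z in units of 40 mm (1.0 is 40 mm), a list of three; "turn": the turn, a rotation vector about the tool's x, y, z in units of 6 degrees (1.0 is 6 degrees), a list of three; "fingers": the closure, from 0 (fully open) to 1 (shut). In form: [{"dp": [tx, ty, tz], "turn": [wx, wy, wz], "fingers": fingers}, ...]. A call has 1 to 5 rows; each row shifts and turns the commanded pose from where the row before left it, along the tool's axes as they then stand; what a row does not reach is not made up. A row lasts 1/12 s, in which the tool goes at most 41.7 mm and 7.16 degrees, less where a joint would pass 70% of its speed; a pose out of reach is approached as far as the arm can. A call is refused whole if a number of a shift passes 1 or a number of a turn 1, either way. A call with a gripper value outside its range is refused whole. The fingers move at their own pace and stop on an object; "force" is the grip in N (left out, the last holds). Time passes only in rows, so rows that do not move let the fingers close. It gives the time, the measured TCP pose, the force, the opening and the grip force at its end, in the units of the state.
- r.sense(): the state, without advancing time (a new reading comes with each control period).
- r.grab_frame(name): name is "scene" or "top" or "wrist"; returns a dict with "pixels" (420x560x3 uint8, red, green, blue), "fx", "fy", "cx", "cy" (pixels), "pose" (4x4, takes a point from camera to world coordinates). Camera axes: x right, y down, z forward; pixel columns grow to the right and rows downward; lengths in mm; the calibration is good to about 2 mm. The wrist camera is an equidistant fisheye: a pixel r from the principal point sees the ray r / f radians off the axis. A picture is of the moment at which its call begins. There is no depth.
- r.sign_off(): hands the job in; it is judged then, once.
The state is a dict: "clock": time; "qpos": joint angles; "qvel": joint speeds; "joint_efforts": joint torques, N m; "eef_pos": TCP position; "tcp_rot": TCP orientation; "contact_force": force on the tool from outside, world axes, zero at the start; "wrist_torque": the same for the moment, N m; "opening": opening from 0.0 (shut) to 1.0 (fully open); "grasp_force": force on a finger pad.
Only numpy, scipy, OpenCV 4.12 (cv2) and the standard library are available. Lean on these libraries where they do the work, as an engineer would, in place of code of your own. Each camera call takes 0.05 s, during which the arm holds its last target. There are 200 camera calls.

### The job

Load the printed cover into the fixture for its threaded inserts: without lifting it off the board, turn and slide it with your fingertips until its flat lies fully against the long alignment bar and its round edge touches the short side stop. Then swing the toggle clamp's handle fully upright so that the rubber foot holds the cover down, and let go. Leave the caliper, tub, screwdriver and glue stick beside the board where they are.

Things in the scene. Friction and masses are not known exactly. Their poses are not given: they have to be found in the camera images.
- jig: the fixture: a plywood board 290 x 270 x 12 mm screwed to the bench; origin at the centre of its underside; x (290 mm side) points from the robot's side towards the clamp, y to the left, z up. It carries the alignment bar, the side stop and, behind the bar on the line y = 0, a steel toggle clamp (base x = 54 to 106 mm, 44 mm wide, cheeks 36 mm above the board top)
- bar_face (a point): point on the face of the alignment bar, 5 mm above the board top, at x = 30, y = 0 mm of the fixture; axes as the fixture's (the face looks to -x). Aluminium bar 12 mm deep (x), 12 mm high, 170 mm long, from y = -90 to +80 mm
- stop_face (a point): point on the face of the side stop, 5 mm above the board top, where the loaded cover's round edge touches it: x = -18, y = 60 mm of the fixture; axes as the fixture's (the face looks to -y). Aluminium block 60 mm long, from x = -60 to 0 mm, 12 mm wide (y), 12 mm high
- cover_center (a point): the printed cover's centre, half-way up: a loose grey plastic disc, diameter 120 mm, 10 mm thick, with one straight edge (the flat) 72 mm long and 48 mm from the centre; x points to the middle of the flat, z up. About 85 g, lies on the board, slides easily; fingertips pressed on its top (5 to 10 N) grip it better than the board does. Loaded: x along the fixture's x, 48 mm from bar face, 60 mm from stop face
- flat_left (a point): end of the cover's flat at x = 48, y = +36 mm of the cover, half-way up
- flat_right (a point): end of the cover's flat at x = 48, y = -36 mm of the cover, half-way up
- cover: the same printed cover; origin at the centre of its underside, axes as at cover_center
- clamp_handle (a joint): angle of the clamp's handle: 0 = fully open (leaning 1.0 rad from upright, away from the cover), 1.0 = clamped (upright, at its stop). It stays where it is left; pushing its tip takes about 4 N, a few more at the end. The arm follows (1.45 times the angle) and comes down over the cover; the foot first touches at about 0.98
- handle_tip (a point): tip of the clamp's handle, on its axis: a round black grip 16 mm in diameter. The tip is 80 mm from the handle's pivot, which lies at x = 86, y = 0 mm of the fixture, 30 mm above the board top, and turns about the fixture's y. Closing moves the tip to -x and up; upright it is 122 mm above the bench
- clamp_arm: the clamp's steel arm, 14 mm wide; origin at its pivot, x = 70, y = 0 mm of the fixture, 24 mm above the board top; a rubber foot of 16 mm diameter hangs at its end, 56 mm from the pivot. Open, it stands up to about 100 mm above the bench at x = 40 to 85 mm of the fixture; clamped, it reaches level over the bar and the foot presses on the cover 16 mm in front of the bar's face
- caliper_center (a point): digital caliper lying left of the board, 235 x 70 mm, 14 mm high; centre of its beam. Not to be disturbed
- tub_center (a point): white tub of brass inserts right of the board, 85 x 65 mm, 28 mm high; its centre. Not to be disturbed
- driver_grip (a point): screwdriver lying right of the board, 190 mm long, about 30 mm high; on its handle. Not to be disturbed
- gluestick_center (a point): glue stick lying left of the board, 102 mm long, 31 mm high; its centre. Not to be disturbed
Not all that is in view belongs to the job. There is more than one size of the cover; the job needs the smallest.

How it is judged:
By the outcome, as a careful person would: the job done as asked, in the order asked, and still so for the second after the job is handed in, with the robot touching nothing.
It also fails if it takes over 62 s, if anything falls off the work surface, if the arm or the gripper's body presses on something with over 40 N, if the wrist force passes 120 N, or if a joint passes its speed limit or range.

## Working session

There is one attempt and no reset: what is moved stays moved. The work goes in short steps, Python scripts to look and compute and a tool call to move; the robot and the scene stay as the last step left them, time stands still between calls to the robot, and variables do not carry over. Pictures are saved under pics/ and viewed, at most 10 in all, crops included, and the job is handed in when it is done.

Besides the shell and the picture viewer there is one more tool, called in YAML: its name, and indented under it one key for each argument. play_rows: Moves the arm, as the interface text tells. Its arguments: {"type":"object","properties":{"rows":{"type":"array"},"force":{"type":"number"}},"required":["rows"]}

```bash
mkdir -p pics
cat > h.py <<'E'
import numpy as np, cv2
from rig import r
def grab(n,f):
    d=r.grab_frame(n); cv2.imwrite('pics/'+f,d['pixels'][:,:,::-1]); np.savez('pics/'+f[:-4],**{k:d[k] for k in d}); return d
def ray(d,u,v,z):
    T=np.array(d['pose']); p=T[:3,:3]@np.array([(u-d['cx'])/d['fx'],(v-d['cy'])/d['fy'],1]); o=T[:3,3]
    return o+p*(z-o[2])/p[2]
def proj(d,P):
    T=np.array(d['pose']); c=(np.atleast_2d(P)-T[:3,3])@T[:3,:3]
    return np.c_[c[:,0]/c[:,2]*d['fx']+d['cx'],c[:,1]/c[:,2]*d['fy']+d['cy']]
E
python3 - <<'E'
from h import *
d=grab('top','t1.png'); e=grab('scene','s1.png')
print(np.round(d['pose'],3),d['fx'],d['cx'],d['cy']);print(np.round(e['pose'],3))
print(r.sense())
E
```

```text
[[ 2.100000e-02 -9.870000e-01  1.560000e-01  2.180930e+02]
 [-1.000000e+00 -2.300000e-02 -9.000000e-03 -9.942000e+00]
 [ 1.300000e-02 -1.560000e-01 -9.880000e-01  1.602798e+03]
 [ 0.000000e+00  0.000000e+00  0.000000e+00  1.000000e+00]] 535.0345654598208 266.16420034558746 217.25957386336427
[[ 8.38000e-01  3.33000e-01 -4.32000e-01  9.87934e+02]
 [ 5.45000e-01 -5.15000e-01  6.61000e-01 -8.19070e+02]
 [-2.00000e-03 -7.90000e-01 -6.13000e-01  8.39676e+02]
 [ 0.00000e+00  0.00000e+00  0.00000e+00  1.00000e+00]]
{'clock': 0.1, 'qpos': array([-1.13141585e+00,  3.53605528e-01,  1.63406369e+00,  9.23597989e-06,
        1.15517649e+00, -2.39065436e-03]), 'qvel': array([-0.00108034, -0.00162442, -0.00143868, -0.00120995, -0.00085335,
        0.00121751]), 'joint_efforts': array([ 4.56345024e-04, -6.06354332e+01, -3.42818069e+01,  3.39837982e-06,
        3.92717309e-03,  2.07154750e-05]), 'eef_pos': array([ 267.02072365, -564.56644469,  191.91845588]), 'tcp_rot': array([-3.14033962e+00, -1.14406173e-05,  4.41767390e-01]), 'contact_force': array([-0.45733666, -0.2735469 , -0.45874055]), 'wrist_torque': array([-0.02080422,  0.0189672 ,  0.04300888]), 'grasp_force': 0.0, 'opening': 0.998246459279175}
```

View pics/t1.png

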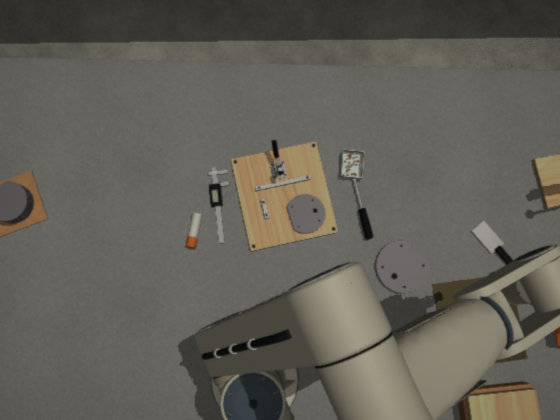

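View pics/s1.png

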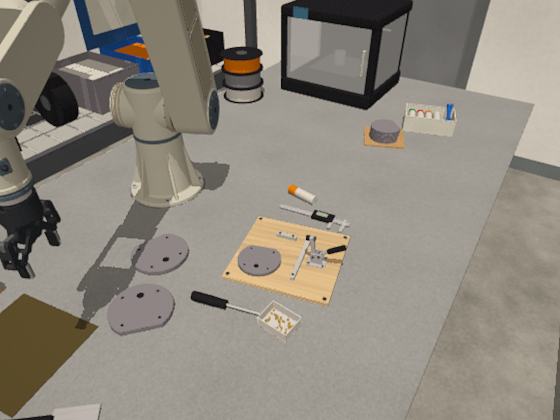

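Three grey discs: on the board (top 306,213; scene 259,261), beside it on the bench (top 403,265; scene 160,253), and a third (scene 140,308). The one on the board is the smallest (about 38 px against about 52 px) and lies on the fixture as described. An enlarged crop will confirm this.

Run:
```python
from h import *
im=cv2.imread('pics/t1.png')[130:260,185:345]
cv2.imwrite('pics/t1c.png',cv2.resize(im,None,fx=4.6,fy=4.6,interpolation=cv2.INTER_CUBIC))
```

```text
(no output)
```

View pics/t1c.png

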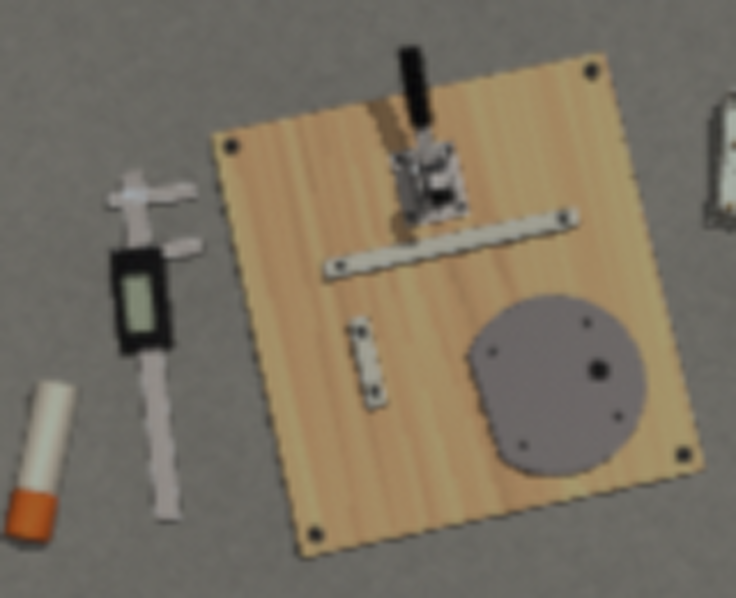

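The crop shows the board disc with its flat from about (470,357) to (503,462), the bar at (325,268)-(578,218) and the side stop at (348,320)-(385,405). The disc on the board is the job's cover.

```bash
cat >> h.py <<'E'
def board(d):  # refined fixture pose from crop corners
    C=np.array([[213,132],[603,54],[703,467],[302,557]])/4.6+[185,130]
    W=np.array([ray(d,u,v,12) for u,v in C])[:,:2]
    L=np.array([[145,135],[145,-135],[-145,-135],[-145,135]])
    m=W.mean(0);A=W-m
    a=np.arctan2((L[:,0]*A[:,1]-L[:,1]*A[:,0]).sum(),(L*A).sum())
    R=np.array([[np.cos(a),-np.sin(a)],[np.sin(a),np.cos(a)]]); return m,a,R,A@R-L
def cover(d,m,R):
    """rectify the board plane z=22 at 1px/mm, segment grey disc, fit circle + flat"""
    xs=np.arange(-145,30);ys=np.arange(-135,135)
    X,Y=np.meshgrid(xs,ys,indexing='ij')
    P=np.c_[np.c_[X.ravel(),Y.ravel()]@R.T+m,np.full(X.size,22.)]
    q=proj(d,P).astype(np.float32)
    I=cv2.remap(d['pixels'],q[:,0].reshape(X.shape),q[:,1].reshape(X.shape),cv2.INTER_LINEAR).astype(int)
    M=((I[...,0]-I[...,2])<25).astype(np.uint8)
    M[0:10]=0;M[:,:8]=0;M[:,-20:]=0
    M=cv2.morphologyEx(M,cv2.MORPH_OPEN,np.ones((15,15)))
    n,l,s,_=cv2.connectedComponentsWithStats(M); k=1+s[1:,4].argmax()
    c=max(cv2.findContours((l==k).astype(np.uint8),0,1)[0],key=cv2.contourArea)[:,0,::-1]+[xs[0],ys[0]]
    from scipy.optimize import least_squares
    def f(p):
        D=c-p[:2]; rr=np.hypot(*D.T); t=D@[np.cos(p[2]),np.sin(p[2])]
        return np.maximum(rr-60,t-48)
    b=min((least_squares(f,[*c.mean(0),t],loss='soft_l1') for t in np.arange(-3,3.1,.5)),key=lambda o:o.cost)
    return b.x,s[k,4],np.abs(b.fun).mean(),I
E
python3 - <<'E'
from h import *
d={k:v for k,v in np.load('pics/t1.npz').items()}
m,a,R,res=board(d);print(m,a,np.round(res,1))
p,A,e,I=cover(d,m,R);print(p,A,e); print('world',R@p[:2]+m,p[2]+a)
for n,q in dict(bar=[30,0],target=[-18,0],pivot=[86,0],tip0=[86+80*np.sin(1),0],tip1=[86,0]).items(): print(n,R@q+m)
for n,(u,v) in dict(barL=(325,268),barR=(575,218),stopT=(356,318),stopB=(378,407),tip=(410,47)).items():
    print(n,(ray(d,u/4.6+185,v/4.6+130,85 if n=='tip' else 24)[:2]-m)@R)
E
```

```text
[539.30538705 -77.10886444] 0.2352217352853414 [[-0.2 -2. ]
 [-2.1  1.7]
 [ 2.3  1.1]
 [-0.  -0.9]]
[-69.08205881 -48.29754116   1.65810945] 10402 1.3185773177480864
world [ 483.38182077 -140.17659046] 1.8933311809683147
bar [568.47926769 -70.11710582]
target [521.80105867 -81.30391961]
pivot [622.93717821 -57.06582307]
tip0 [688.40110906 -41.37685772]
tip1 [622.93717821 -57.06582307]
barL [36.25274824 79.99849467]
barR [ 34.6050921  -87.83671519]
stopT [-0.59278251 67.19129703]
stopB [-61.08543702  65.6547665 ]
tip [153.03001612  -0.98163259]
```

```bash
cat >> h.py <<'E'
def plan(xyz,yaw,N,start=None,fing=0.4):
    import json
    s=r.sense(); p=np.array(s['eef_pos'] if start is None else start[:3],float); y=s['tcp_rot'][2] if start is None else start[3]
    dy=(yaw-y)/N; D=(np.array(xyz)-p)/N; out=[]
    for i in range(N):
        c,t=np.cos(y),np.sin(y)
        out.append([round((c*D[0]+t*D[1])/40,2),round((t*D[0]-c*D[1])/40,2),round(-D[2]/40,2),round(-np.degrees(dy)/6,2)]); y+=dy
    print('dp,turnz:',json.dumps(out))
def st():
    s=r.sense(); print(round(s['clock'],2),np.round(s['eef_pos'],1),np.round(s['tcp_rot'],3),np.round(s['contact_force'],1),round(s['opening'],2))
E
python3 -c "
from h import *
plan([483.4,-140.2,90],1.893,14)"
```

```text
dp,turnz: [[0.67, -0.52, 0.18, -0.99], [0.72, -0.45, 0.18, -0.99], [0.77, -0.37, 0.18, -0.99], [0.8, -0.29, 0.18, -0.99], [0.83, -0.2, 0.18, -0.99], [0.84, -0.12, 0.18, -0.99], [0.85, -0.03, 0.18, -0.99], [0.85, 0.06, 0.18, -0.99], [0.84, 0.15, 0.18, -0.99], [0.82, 0.23, 0.18, -0.99], [0.79, 0.31, 0.18, -0.99], [0.75, 0.39, 0.18, -0.99], [0.71, 0.47, 0.18, -0.99], [0.66, 0.54, 0.18, -0.99]]
```

play_rows:
  rows:
    - {"dp": [0.67,-0.52,0.18],"turn": [0,0,-0.99],"fingers": 0.4}
    - {"dp": [0.72,-0.45,0.18],"turn": [0,0,-0.99],"fingers": 0.4}
    - {"dp": [0.77,-0.37,0.18],"turn": [0,0,-0.99],"fingers": 0.4}
    - {"dp": [0.8,-0.29,0.18],"turn": [0,0,-0.99],"fingers": 0.4}
    - {"dp": [0.83,-0.2,0.18],"turn": [0,0,-0.99],"fingers": 0.4}

```text
clock: 0.52
eef_pos: [344.7, -411.7, 156.0]
tcp_rot: [-3.141, -0.0, 0.965]
contact_force: [0.7, -0.5, -1.0]
opening: 0.599
grasp_force: 0.0
```

play_rows:
  rows:
    - {"dp": [0.84,-0.12,0.18],"turn": [0,0,-0.99],"fingers": 0.4}
    - {"dp": [0.85,-0.03,0.18],"turn": [0,0,-0.99],"fingers": 0.4}
    - {"dp": [0.85,0.06,0.18],"turn": [0,0,-0.99],"fingers": 0.4}
    - {"dp": [0.84,0.15,0.18],"turn": [0,0,-0.99],"fingers": 0.4}
    - {"dp": [0.82,0.23,0.18],"turn": [0,0,-0.99],"fingers": 0.4}

```text
clock: 0.93
eef_pos: [422.3, -260.1, 120.2]
tcp_rot: [-3.141, -0.0, 1.483]
contact_force: [0.9, -0.1, -0.2]
opening: 0.596
grasp_force: 0.0
```

play_rows:
  rows:
    - {"dp": [0.79,0.31,0.18],"turn": [0,0,-0.99],"fingers": 0.4}
    - {"dp": [0.75,0.39,0.18],"turn": [0,0,-0.99],"fingers": 0.4}
    - {"dp": [0.71,0.47,0.18],"turn": [0,0,-0.99],"fingers": 0.4}
    - {"dp": [0.66,0.54,0.18],"turn": [0,0,-0.99],"fingers": 0.4}
    - {"dp": [0,0,0],"turn": [0,0,0],"fingers": 0.4}

```text
clock: 1.35
eef_pos: [484.5, -135.9, 90.5]
tcp_rot: [-3.141, -0.002, 1.902]
contact_force: [-0.3, 0.6, 0.3]
opening: 0.595
grasp_force: 0.0
```

```bash
python3 -c "
from h import *
st();plan([483.4,-140.2,45],1.893,4)
grab('wrist','w1.png')"
```

```text
1.35 [ 484.5 -135.9   90.5] [-3.141e+00 -2.000e-03  1.902e+00] [-0.3  0.6  0.3] 0.6
dp,turnz: [[-0.02, -0.02, 0.28, 0.02], [-0.02, -0.02, 0.28, 0.02], [-0.02, -0.02, 0.28, 0.02], [-0.02, -0.01, 0.28, 0.02]]
```

View pics/w1.png

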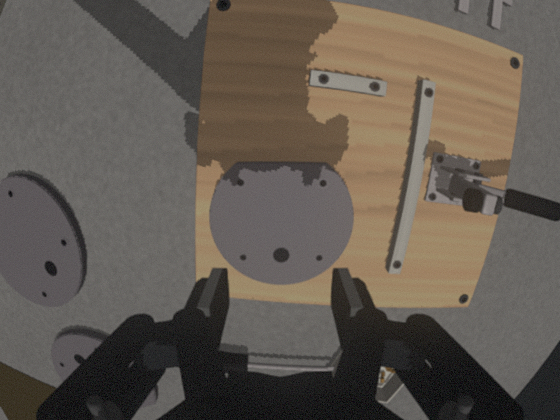

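The wrist picture shows the cover with its flat up, (235,163)-(325,163), level with the finger line. The fingertips are at (215,275) and (343,275), symmetric about it. I'll go down onto it.

play_rows:
  rows:
    - {"dp": [-0.02,-0.02,0.3],"turn": [0,0,0],"fingers": 0.4}
    - {"dp": [-0.02,-0.02,0.3],"turn": [0,0,0],"fingers": 0.4}
    - {"dp": [-0.02,-0.02,0.3],"turn": [0,0,0],"fingers": 0.4}
    - {"dp": [-0.02,-0.02,0.3],"turn": [0,0,0],"fingers": 0.4}
    - {"dp": [0,0,0.2],"turn": [0,0,0],"fingers": 0.4}

```text
clock: 1.82
eef_pos: [480.3, -145.3, 34.9]
tcp_rot: [-3.141, -0.0, 1.891]
contact_force: [-0.3, -1.0, -0.4]
opening: 0.601
grasp_force: 0.0
```

play_rows:
  rows:
    - {"dp": [0,0,0.1],"turn": [0,0,0],"fingers": 0.4}
    - {"dp": [0,0,0.05],"turn": [0,0,0],"fingers": 0.4}
    - {"dp": [0,0,0.03],"turn": [0,0,0],"fingers": 0.4}
    - {"dp": [0,0,0.03],"turn": [0,0,0],"fingers": 0.4}
    - {"dp": [0,0,0],"turn": [0,0,0],"fingers": 0.4}

```text
clock: 2.23
eef_pos: [481.5, -144.6, 27.7]
tcp_rot: [3.141, 0.0, 1.893]
contact_force: [0.0, -0.6, 0.6]
opening: 0.597
grasp_force: 0.0
```

play_rows:
  rows:
    - {"dp": [0.05,0.04,0.05],"turn": [0,0,0],"fingers": 0.4}
    - {"dp": [0.04,0.04,0.05],"turn": [0,0,0],"fingers": 0.4}
    - {"dp": [0,0,0.03],"turn": [0,0,0],"fingers": 0.4}
    - {"dp": [0,0,0.02],"turn": [0,0,0],"fingers": 0.4}
    - {"dp": [0,0,0],"turn": [0,0,0],"fingers": 0.4}

```text
clock: 2.65
eef_pos: [483.0, -139.8, 21.2]
tcp_rot: [-3.141, -0.0, 1.893]
contact_force: [0.5, -0.6, -0.4]
opening: 0.601
grasp_force: 0.0
```

play_rows:
  rows:
    - {"dp": [0,0,0.02],"turn": [0,0,0],"fingers": 0.4}
    - {"dp": [0,0,0.02],"turn": [0,0,0],"fingers": 0.4}
    - {"dp": [0,0,0],"turn": [0,0,0],"fingers": 0.4}

```text
clock: 2.9
eef_pos: [483.1, -140.0, 19.7]
tcp_rot: [-3.142, -0.0, 1.893]
contact_force: [0.7, 0.2, 0.9]
opening: 0.599
grasp_force: 0.0
```

play_rows:
  rows:
    - {"dp": [0,0,0.02],"turn": [0,0,0],"fingers": 0.4}
    - {"dp": [0,0,0.02],"turn": [0,0,0],"fingers": 0.4}
    - {"dp": [0,0,0],"turn": [0,0,0],"fingers": 0.4}

```text
clock: 3.15
eef_pos: [483.0, -140.0, 18.0]
tcp_rot: [-3.141, -0.0, 1.893]
contact_force: [-0.4, -0.5, 0.9]
opening: 0.599
grasp_force: 0.0
```

play_rows:
  rows:
    - {"dp": [0,0,0.02],"turn": [0,0,0],"fingers": 0.4}
    - {"dp": [0,0,0],"turn": [0,0,0],"fingers": 0.4}

```text
clock: 3.32
eef_pos: [483.1, -140.0, 17.3]
tcp_rot: [-3.141, -0.0, 1.893]
contact_force: [-0.7, -0.2, -0.1]
opening: 0.6
grasp_force: 0.0
```

play_rows:
  rows:
    - {"dp": [0,0,0.02],"turn": [0,0,0],"fingers": 0.4}
    - {"dp": [0,0,0],"turn": [0,0,0],"fingers": 0.4}

```text
clock: 3.48
eef_pos: [483.1, -140.0, 16.5]
tcp_rot: [-3.142, -0.0, 1.893]
contact_force: [0.2, 0.1, -0.4]
opening: 0.604
grasp_force: 0.0
```

play_rows:
  rows:
    - {"dp": [0,0,0.02],"turn": [0,0,0],"fingers": 0.4}
    - {"dp": [0,0,0],"turn": [0,0,0],"fingers": 0.4}

```text
clock: 3.65
eef_pos: [483.1, -140.0, 15.7]
tcp_rot: [-3.141, -0.0, 1.893]
contact_force: [-0.2, 0.1, -0.1]
opening: 0.598
grasp_force: 0.0
```

play_rows:
  rows:
    - {"dp": [0,0,0.02],"turn": [0,0,0],"fingers": 0.4}
    - {"dp": [0,0,0],"turn": [0,0,0],"fingers": 0.4}

```text
clock: 3.82
eef_pos: [483.0, -140.0, 14.9]
tcp_rot: [-3.141, -0.0, 1.893]
contact_force: [-0.4, 0.2, 0.0]
opening: 0.599
grasp_force: 0.0
```

play_rows:
  rows:
    - {"dp": [0,0,0.02],"turn": [0,0,0],"fingers": 0.4}
    - {"dp": [0,0,0],"turn": [0,0,0],"fingers": 0.4}

```text
clock: 3.98
eef_pos: [483.1, -140.0, 14.1]
tcp_rot: [-3.141, -0.0, 1.893]
contact_force: [0.1, 0.0, 0.1]
opening: 0.598
grasp_force: 0.0
```

play_rows:
  rows:
    - {"dp": [0,0,0.02],"turn": [0,0,0],"fingers": 0.4}
    - {"dp": [0,0,0],"turn": [0,0,0],"fingers": 0.4}

```text
clock: 4.15
eef_pos: [483.1, -140.0, 13.3]
tcp_rot: [-3.141, -0.0, 1.893]
contact_force: [-0.1, -0.8, -0.3]
opening: 0.602
grasp_force: 0.0
```

play_rows:
  rows:
    - {"dp": [0,0,0.01],"turn": [0,0,0],"fingers": 0.4}
    - {"dp": [0,0,0],"turn": [0,0,0],"fingers": 0.4}

```text
clock: 4.32
eef_pos: [483.1, -140.0, 12.9]
tcp_rot: [-3.141, -0.0, 1.893]
contact_force: [0.6, 0.2, -0.2]
opening: 0.602
grasp_force: 0.0
```

play_rows:
  rows:
    - {"dp": [0,0,0.01],"turn": [0,0,0],"fingers": 0.4}
    - {"dp": [0,0,0],"turn": [0,0,0],"fingers": 0.4}

```text
clock: 4.48
eef_pos: [483.1, -140.0, 12.5]
tcp_rot: [-3.142, -0.0, 1.893]
contact_force: [-0.0, -0.6, 1.1]
opening: 0.602
grasp_force: 0.0
```

play_rows:
  rows:
    - {"dp": [0,0,0.01],"turn": [0,0,0],"fingers": 0.4}
    - {"dp": [0,0,0],"turn": [0,0,0],"fingers": 0.4}

```text
clock: 4.65
eef_pos: [483.1, -140.0, 12.1]
tcp_rot: [-3.142, -0.0, 1.893]
contact_force: [-0.1, 0.6, -1.0]
opening: 0.603
grasp_force: 0.0
```

play_rows:
  rows:
    - {"dp": [0,0,0.01],"turn": [0,0,0],"fingers": 0.4}
    - {"dp": [0,0,0],"turn": [0,0,0],"fingers": 0.4}

```text
clock: 4.82
eef_pos: [483.1, -140.0, 11.7]
tcp_rot: [-3.142, -0.0, 1.893]
contact_force: [0.2, 0.3, 0.9]
opening: 0.602
grasp_force: 0.0
```

play_rows:
  rows:
    - {"dp": [0,0,0.01],"turn": [0,0,0],"fingers": 0.4}
    - {"dp": [0,0,0],"turn": [0,0,0],"fingers": 0.4}

```text
clock: 4.98
eef_pos: [483.0, -140.0, 11.3]
tcp_rot: [-3.141, -0.0, 1.893]
contact_force: [-0.2, 0.2, 1.2]
opening: 0.602
grasp_force: 0.0
```

play_rows:
  rows:
    - {"dp": [0,0,0.01],"turn": [0,0,0],"fingers": 0.4}
    - {"dp": [0,0,0],"turn": [0,0,0],"fingers": 0.4}

```text
clock: 5.15
eef_pos: [483.1, -140.0, 10.9]
tcp_rot: [-3.142, -0.0, 1.893]
contact_force: [-0.1, -0.2, -0.3]
opening: 0.599
grasp_force: 0.0
```

play_rows:
  rows:
    - {"dp": [0,0,0.01],"turn": [0,0,0],"fingers": 0.4}
    - {"dp": [0,0,0],"turn": [0,0,0],"fingers": 0.4}

```text
clock: 5.32
eef_pos: [483.1, -140.0, 10.5]
tcp_rot: [-3.142, -0.0, 1.893]
contact_force: [-0.3, -0.9, -0.1]
opening: 0.603
grasp_force: 0.0
```

play_rows:
  rows:
    - {"dp": [0,0,0.01],"turn": [0,0,0],"fingers": 0.4}
    - {"dp": [0,0,0],"turn": [0,0,0],"fingers": 0.4}

```text
clock: 5.48
eef_pos: [483.1, -140.0, 10.1]
tcp_rot: [-3.142, -0.0, 1.893]
contact_force: [-0.1, 0.9, 0.2]
opening: 0.598
grasp_force: 0.0
```

```bash
python3 -c "
from h import *
st();grab('wrist','w2.png')"
```

```text
5.48 [ 483.1 -140.    10.1] [-3.142 -0.     1.893] [-0.1  0.9  0.2] 0.6
```

View pics/w2.png

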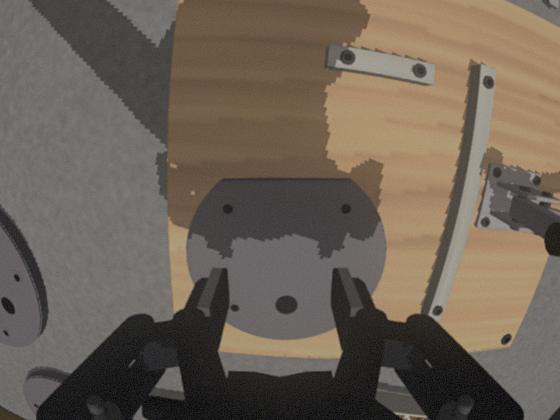

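The picture shows the tips (220,270) and (340,270) over the cover, centre (287,255), apparently not quite touching. I'll keep going down in small steps.

play_rows:
  rows:
    - {"dp": [0,0,0.01],"turn": [0,0,0],"fingers": 0.4}
    - {"dp": [0,0,0],"turn": [0,0,0],"fingers": 0.4}

```text
clock: 5.7
eef_pos: [483.1, -140.0, 9.7]
tcp_rot: [-3.142, -0.0, 1.893]
contact_force: [0.8, -0.7, -0.5]
opening: 0.6
grasp_force: 0.0
```

play_rows:
  rows:
    - {"dp": [0,0,0.01],"turn": [0,0,0],"fingers": 0.4}
    - {"dp": [0,0,0],"turn": [0,0,0],"fingers": 0.4}

```text
clock: 5.87
eef_pos: [483.1, -140.0, 9.3]
tcp_rot: [-3.141, -0.0, 1.893]
contact_force: [0.6, 0.4, 0.5]
opening: 0.6
grasp_force: 0.0
```

play_rows:
  rows:
    - {"dp": [0,0,0.01],"turn": [0,0,0],"fingers": 0.4}
    - {"dp": [0,0,0],"turn": [0,0,0],"fingers": 0.4}

```text
clock: 6.03
eef_pos: [483.1, -140.0, 8.9]
tcp_rot: [-3.142, -0.0, 1.893]
contact_force: [0.1, 0.0, -0.4]
opening: 0.606
grasp_force: 0.0
```

play_rows:
  rows:
    - {"dp": [0,0,0.01],"turn": [0,0,0],"fingers": 0.4}
    - {"dp": [0,0,0],"turn": [0,0,0],"fingers": 0.4}

```text
clock: 6.2
eef_pos: [483.1, -140.0, 8.5]
tcp_rot: [-3.141, -0.0, 1.893]
contact_force: [0.2, -0.3, 1.2]
opening: 0.601
grasp_force: 0.0
```

play_rows:
  rows:
    - {"dp": [0,0,0.01],"turn": [0,0,0],"fingers": 0.4}
    - {"dp": [0,0,0],"turn": [0,0,0],"fingers": 0.4}

```text
clock: 6.37
eef_pos: [483.1, -140.0, 8.1]
tcp_rot: [-3.141, -0.0, 1.893]
contact_force: [0.3, 0.3, -0.2]
opening: 0.601
grasp_force: 0.0
```

play_rows:
  rows:
    - {"dp": [0,0,0.01],"turn": [0,0,0],"fingers": 0.4}
    - {"dp": [0,0,0],"turn": [0,0,0],"fingers": 0.4}

```text
clock: 6.53
eef_pos: [483.1, -140.0, 7.7]
tcp_rot: [-3.142, -0.0, 1.893]
contact_force: [-0.0, 0.4, 0.1]
opening: 0.598
grasp_force: 0.0
```

```bash
python3 -c "
from h import *
st();d=grab('scene','s2.png')
im=cv2.imread('pics/s2.png')[190:320,190:360];cv2.imwrite('pics/s2c.png',cv2.resize(im,None,fx=4.5,fy=4.5,interpolation=cv2.INTER_CUBIC))"
```

```text
6.53 [ 483.1 -140.     7.7] [-3.142 -0.     1.893] [-0.   0.4  0.1] 0.6
```

View pics/s2c.png

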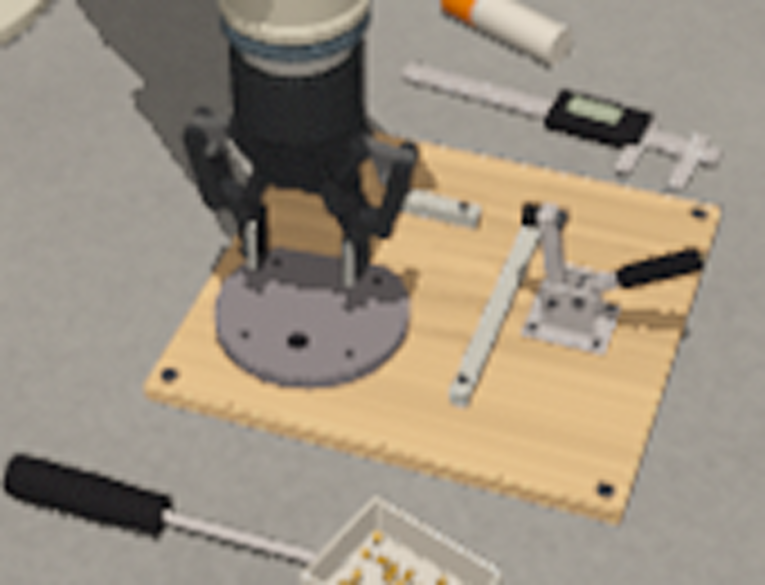

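```bash
python3 -c "
from h import *
d={k:v for k,v in np.load('pics/s2.npz').items()}
for P in ([483.1,-140,22],[483.1,-140,32],[483.1,-140,42],[483.4,-140.2,22]): print((proj(d,P)-190)*4.5)
for u,v in ((252,283),(350,305),(312,318)): print(ray(d,u/4.5+190,v/4.5+190,22))
d={k:v for k,v in np.load('pics/w2.npz').items()}
T=d['pose'];print(np.round(T,3),d['fx'],d['cx'],d['cy'])
def fe(u,v,z):
    x,y=(u-d['cx'])/d['fx'],(v-d['cy'])/d['fx'];t=np.hypot(x,y);s=np.sin(t)/t
    p=T[:3,:3]@[x*s,y*s,np.cos(t)];o=T[:3,3];return o+p*(z-o[2])/p[2]
for u,v in ((222,179),(350,179),(187,250),(386,250),(287,340),(287,179),(220,270),(340,270)):print(u,v,fe(u,v,22))
"
```

```text
[[304.67159497 299.74362235]]
[[304.19358106 287.87022601]]
[[303.71049787 275.87091373]]
[[304.88573328 300.12216529]]
[ 447.27391005 -145.56934678   22.        ]
[ 508.94571125 -128.73259859   22.        ]
[ 495.89253821 -150.53102833   22.        ]
[[ 9.49000e-01  3.00000e-01  1.01000e-01  4.55797e+02]
 [ 3.16000e-01 -8.99000e-01 -3.03000e-01 -6.10710e+01]
 [ 0.00000e+00  3.20000e-01 -9.47000e-01  1.90828e+02]
 [ 0.00000e+00  0.00000e+00  0.00000e+00  1.00000e+00]] 325.19226210127806 279.6133808958253 216.15848798313996
222 179 [ 437.97630134 -104.98307467   22.        ]
350 179 [503.12156976 -83.14859165  22.        ]
187 250 [ 428.95976168 -152.20552189   22.        ]
386 250 [ 540.34104518 -115.28349202   22.        ]
287 340 [ 506.09425593 -196.20856914   22.        ]
287 179 [471.00991607 -94.18959202  22.        ]
220 270 [ 450.98822698 -158.30987898   22.        ]
340 270 [ 518.53956993 -135.80293266   22.        ]
```

play_rows:
  rows:
    - {"dp": [0,0,0.02],"turn": [0,0,0],"fingers": 0.4}
    - {"dp": [0,0,0],"turn": [0,0,0],"fingers": 0.4}

```text
clock: 6.75
eef_pos: [483.1, -140.0, 6.9]
tcp_rot: [-3.142, -0.0, 1.893]
contact_force: [-0.6, -0.6, -0.4]
opening: 0.603
grasp_force: 0.0
```

play_rows:
  rows:
    - {"dp": [0,0,0.02],"turn": [0,0,0],"fingers": 0.4}
    - {"dp": [0,0,0],"turn": [0,0,0],"fingers": 0.4}

```text
clock: 6.92
eef_pos: [483.0, -140.0, 6.1]
tcp_rot: [-3.141, -0.0, 1.893]
contact_force: [-0.6, -0.0, 0.3]
opening: 0.596
grasp_force: 0.0
```

play_rows:
  rows:
    - {"dp": [0,0,0.02],"turn": [0,0,0],"fingers": 0.4}
    - {"dp": [0,0,0],"turn": [0,0,0],"fingers": 0.4}

```text
clock: 7.08
eef_pos: [483.1, -140.0, 5.3]
tcp_rot: [-3.142, -0.0, 1.893]
contact_force: [-0.0, -0.1, 0.3]
opening: 0.598
grasp_force: 0.0
```

play_rows:
  rows:
    - {"dp": [0,0,0.02],"turn": [0,0,0],"fingers": 0.4}
    - {"dp": [0,0,0],"turn": [0,0,0],"fingers": 0.4}

```text
clock: 7.25
eef_pos: [483.1, -140.0, 4.5]
tcp_rot: [-3.141, -0.0, 1.893]
contact_force: [0.1, 0.0, 0.1]
opening: 0.599
grasp_force: 0.0
```

play_rows:
  rows:
    - {"dp": [0,0,0.02],"turn": [0,0,0],"fingers": 0.4}
    - {"dp": [0,0,0],"turn": [0,0,0],"fingers": 0.4}

```text
clock: 7.42
eef_pos: [483.0, -140.0, 3.7]
tcp_rot: [-3.141, -0.0, 1.893]
contact_force: [-0.4, -0.4, -0.1]
opening: 0.599
grasp_force: 0.0
```

play_rows:
  rows:
    - {"dp": [0,0,0.02],"turn": [0,0,0],"fingers": 0.4}
    - {"dp": [0,0,0],"turn": [0,0,0],"fingers": 0.4}

```text
clock: 7.58
eef_pos: [483.1, -140.0, 2.9]
tcp_rot: [-3.142, -0.0, 1.893]
contact_force: [-0.5, -0.7, 0.5]
opening: 0.598
grasp_force: 0.0
```

```bash
python3 -c "
from h import *
st();print(r.tcp_to_grasp)"
```

```text
7.58 [ 483.1 -140.     2.9] [-3.142 -0.     1.893] [-0.5 -0.7  0.5] 0.6
18.700000000000003
```

```bash
python3 -c "
from h import *
a=grab('scene','s3.png');b=grab('wrist','w3.png')
im=cv2.imread('pics/s3.png')[215:285,225:305];im=cv2.resize(im,(400,350),interpolation=cv2.INTER_CUBIC)
w=cv2.imread('pics/w3.png')[150:360,160:400];w=cv2.resize(w,(400,350),interpolation=cv2.INTER_CUBIC)
cv2.imwrite('pics/m3.png',np.hstack([im,w]))"
```

```text
(no output)
```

View pics/m3.png

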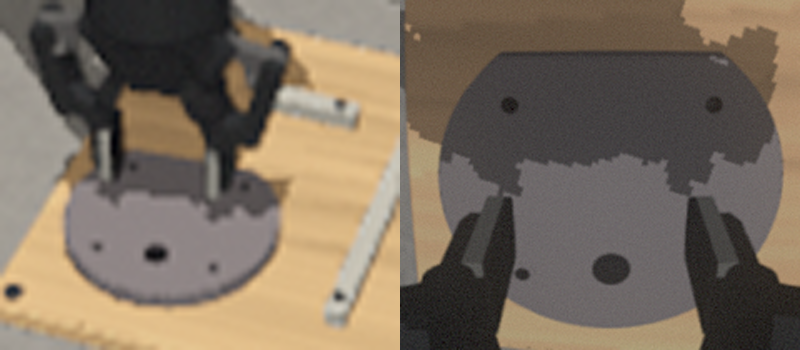

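The shadow's tips nearly meet the fingertips, at (503,193) and (695,195) in the right half. Contact is a millimetre or two away.

play_rows:
  rows:
    - {"dp": [0,0,0.02],"turn": [0,0,0],"fingers": 0.4}
    - {"dp": [0,0,0],"turn": [0,0,0],"fingers": 0.4}

```text
clock: 7.85
eef_pos: [483.1, -140.0, 2.1]
tcp_rot: [-3.142, -0.0, 1.893]
contact_force: [0.5, -0.1, 0.2]
opening: 0.595
grasp_force: 0.0
```

play_rows:
  rows:
    - {"dp": [0,0,0.01],"turn": [0,0,0],"fingers": 0.4}
    - {"dp": [0,0,0],"turn": [0,0,0],"fingers": 0.4}

```text
clock: 8.02
eef_pos: [483.1, -140.0, 1.7]
tcp_rot: [-3.142, -0.0, 1.893]
contact_force: [0.1, -0.0, 0.4]
opening: 0.601
grasp_force: 0.0
```

play_rows:
  rows:
    - {"dp": [0,0,0.01],"turn": [0,0,0],"fingers": 0.4}
    - {"dp": [0,0,0],"turn": [0,0,0],"fingers": 0.4}

```text
clock: 8.18
eef_pos: [483.1, -140.0, 1.4]
tcp_rot: [3.142, -0.0, 1.893]
contact_force: [-0.4, 0.7, 0.4]
opening: 0.599
grasp_force: 0.0
```

play_rows:
  rows:
    - {"dp": [0,0,0.01],"turn": [0,0,0],"fingers": 0.4}
    - {"dp": [0,0,0],"turn": [0,0,0],"fingers": 0.4}

```text
clock: 8.35
eef_pos: [483.1, -140.0, 0.9]
tcp_rot: [-3.141, -0.0, 1.893]
contact_force: [-0.5, 0.1, -0.9]
opening: 0.601
grasp_force: 0.0
```

play_rows:
  rows:
    - {"dp": [0,0,0.01],"turn": [0,0,0],"fingers": 0.4}
    - {"dp": [0,0,0.01],"turn": [0,0,0],"fingers": 0.4}

```text
clock: 8.52
eef_pos: [483.2, -140.0, 0.2]
tcp_rot: [3.142, 0.0, 1.893]
contact_force: [0.1, -0.1, -1.0]
opening: 0.599
grasp_force: 0.0
```

play_rows:
  rows:
    - {"dp": [0,0,0.01],"turn": [0,0,0],"fingers": 0.4}
    - {"dp": [0,0,0.01],"turn": [0,0,0],"fingers": 0.4}

```text
clock: 8.68
eef_pos: [483.1, -140.0, -0.7]
tcp_rot: [-3.142, -0.0, 1.893]
contact_force: [-0.8, -0.3, 0.3]
opening: 0.604
grasp_force: 0.0
```

play_rows:
  rows:
    - {"dp": [0,0,0.01],"turn": [0,0,0],"fingers": 0.4}
    - {"dp": [0,0,0.01],"turn": [0,0,0],"fingers": 0.4}

```text
clock: 8.85
eef_pos: [483.1, -140.0, -1.5]
tcp_rot: [-3.142, -0.0, 1.893]
contact_force: [0.7, -0.1, -0.6]
opening: 0.601
grasp_force: 0.0
```

play_rows:
  rows:
    - {"dp": [0,0,0.01],"turn": [0,0,0],"fingers": 0.4}
    - {"dp": [0,0,0.01],"turn": [0,0,0],"fingers": 0.4}

```text
clock: 9.02
eef_pos: [483.2, -140.0, -2.3]
tcp_rot: [3.142, 0.0, 1.893]
contact_force: [-0.7, 0.4, -0.1]
opening: 0.601
grasp_force: 0.0
```

play_rows:
  rows:
    - {"dp": [0,0,0.01],"turn": [0,0,0],"fingers": 0.4}
    - {"dp": [0,0,0.01],"turn": [0,0,0],"fingers": 0.4}

```text
clock: 9.18
eef_pos: [483.1, -140.0, -3.1]
tcp_rot: [3.142, -0.0, 1.893]
contact_force: [0.2, -0.5, -0.1]
opening: 0.603
grasp_force: 0.0
```

play_rows:
  rows:
    - {"dp": [0,0,0.01],"turn": [0,0,0],"fingers": 0.4}
    - {"dp": [0,0,0.01],"turn": [0,0,0],"fingers": 0.4}

```text
clock: 9.35
eef_pos: [483.1, -140.0, -3.9]
tcp_rot: [3.142, -0.0, 1.893]
contact_force: [0.0, 0.8, 0.3]
opening: 0.6
grasp_force: 0.0
```

play_rows:
  rows:
    - {"dp": [0,0,0.01],"turn": [0,0,0],"fingers": 0.4}
    - {"dp": [0,0,0.01],"turn": [0,0,0],"fingers": 0.4}

```text
clock: 9.52
eef_pos: [483.1, -140.0, -4.7]
tcp_rot: [3.142, 0.0, 1.893]
contact_force: [0.5, 0.1, 0.0]
opening: 0.601
grasp_force: 0.0
```

```bash
python3 -c "
from h import *
st();a=grab('scene','s4.png');b=grab('wrist','w4.png')
A=cv2.imread('pics/w3.png').astype(int);B=cv2.imread('pics/w4.png').astype(int)
D=abs(A-B).max(2);print('finger px change',(D[300:420,200:360]>25).sum())
p=[483.1,-140,22]
im=cv2.imread('pics/s4.png')[215:285,225:305];im=cv2.resize(im,(400,350),interpolation=cv2.INTER_CUBIC)
w=cv2.imread('pics/w4.png')[150:360,160:400];w=cv2.resize(w,(400,350),interpolation=cv2.INTER_CUBIC)
cv2.imwrite('pics/m4.png',np.hstack([im,w]))"
```

```text
9.52 [ 483.1 -140.    -4.7] [3.142 0.    1.893] [0.5 0.1 0. ] 0.6
finger px change 2357
```

View pics/m4.png

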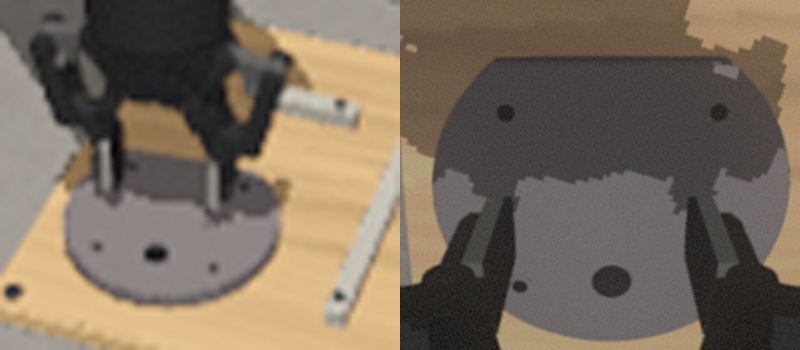

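```bash
python3 -c "
from h import *
d={k:v for k,v in np.load('pics/s4.npz').items()}
for z in (12,22,32):
  for h in (26,33): print(z,h,np.round((proj(d,[[483.1-h*.948,-140-h*.317,z],[483.1+h*.948,-140+h*.317,z]])-[225,215])*5).tolist())
g=cv2.cvtColor(d['pixels'],cv2.COLOR_RGB2GRAY)
print(g[240:262,243:252]);print(g[240:262,264:273])
"
```

```text
12 26 [[119.0, 213.0], [209.0, 229.0]]
12 33 [[107.0, 211.0], [222.0, 232.0]]
22 26 [[118.0, 200.0], [209.0, 216.0]]
22 33 [[106.0, 198.0], [221.0, 219.0]]
32 26 [[118.0, 187.0], [209.0, 203.0]]
32 33 [[106.0, 184.0], [221.0, 205.0]]
[[ 39  40  35  34  25  20  67 118 120]
 [ 38  40  36  31  26  19  60 109 123]
 [ 44  33  45  53  21  21  61 111 124]
 [ 44  59 112 113  24  16  62 114 127]
 [ 75  76 139 137  24  14  54 100 118]
 [ 87  61 122 128  20  18  35  73  91]
 [ 65  54 114 129  34  16  35  67  86]
 [ 70  58 114 132  47  14  31  54  65]
 [ 73  59 114 130  48  14  35  54  49]
 [ 74  55 114 132  64  11  42  73  77]
 [ 71  63 111 134  76  14  47  81  83]
 [107  77 112 134  75  30  65  83  85]
 [128  79 106 121  72  43  79  81  82]
 [125  75  85  95  74  70  96 117 105]
 [132 113 106  80  81  79 105 142 134]
 [138 139 133 103  77  91 122 139 137]
 [137 137 139 132 112 122 139 136 137]
 [137 136 137 137 138 138 137 136 136]
 [137 137 136 136 136 137 136 137 137]
 [136 136 136 137 137 136 135 137 137]
 [137 137 135 135 137 137 136 136 137]
 [137 137 137 137 137 136 138 136 136]]
[[ 35  
[... 151 characters left out ...]
119  92  33  37  41  37  38  36  41]
 [125 114  55  36  42  41  37  36  41]
 [114 111  87  54  35  39  38  35  67]
 [ 88  90  91  94  61  38  33  37 114]
 [ 82  74  93 127  86  28  32  34 107]
 [ 83  76 101 139  99  27  31  29  50]
 [ 82  77 104 140 105  32  31  34  56]
 [ 84  78 103 139 106  31  29  42  63]
 [ 82  78 103 138 104  37  41  52  72]
 [ 82  78 103 138 104  37  43  58  84]
 [ 80  78 103 139 105  37  44  69  84]
 [ 79  76 104 140 113  66  68  80  82]
 [114 103  90 124 113  84  83  83  82]
 [140 124  73  87  92  81  81  95 116]
 [139 132 105  79  78  79  77 104 142]
 [137 131 114 104  90 115 114 122 139]
 [137 130 122 131 122 140 139 138 137]
 [137 136 138 137 137 139 137 138 137]]
```

play_rows:
  rows:
    - {"dp": [0,0,0.02],"turn": [0,0,0],"fingers": 0.4}
    - {"dp": [0,0,0.02],"turn": [0,0,0],"fingers": 0.4}

```text
clock: 9.78
eef_pos: [483.2, -140.0, -6.2]
tcp_rot: [3.141, 0.0, 1.893]
contact_force: [-0.0, -1.1, 0.1]
opening: 0.601
grasp_force: 0.0
```

play_rows:
  rows:
    - {"dp": [0,0,0.01],"turn": [0,0,0],"fingers": 0.4}
    - {"dp": [0,0,0.01],"turn": [0,0,0],"fingers": 0.4}

```text
clock: 9.95
eef_pos: [483.1, -140.0, -7.1]
tcp_rot: [-3.142, -0.0, 1.893]
contact_force: [-0.2, -0.6, 0.7]
opening: 0.599
grasp_force: 0.0
```

play_rows:
  rows:
    - {"dp": [0,0,0.01],"turn": [0,0,0],"fingers": 0.4}
    - {"dp": [0,0,0.01],"turn": [0,0,0],"fingers": 0.4}

```text
clock: 10.12
eef_pos: [483.1, -140.0, -7.9]
tcp_rot: [-3.142, -0.0, 1.893]
contact_force: [-0.3, -0.4, 0.2]
opening: 0.598
grasp_force: 0.0
```

play_rows:
  rows:
    - {"dp": [0,0,0.01],"turn": [0,0,0],"fingers": 0.4}
    - {"dp": [0,0,0.01],"turn": [0,0,0],"fingers": 0.4}

```text
clock: 10.28
eef_pos: [483.1, -140.0, -8.7]
tcp_rot: [3.142, 0.0, 1.893]
contact_force: [-0.3, -0.3, -0.1]
opening: 0.599
grasp_force: 0.0
```

play_rows:
  rows:
    - {"dp": [0,0,0.01],"turn": [0,0,0],"fingers": 0.4}
    - {"dp": [0,0,0.01],"turn": [0,0,0],"fingers": 0.4}

```text
clock: 10.45
eef_pos: [483.1, -140.0, -9.5]
tcp_rot: [-3.142, -0.0, 1.893]
contact_force: [0.0, 0.4, 0.0]
opening: 0.595
grasp_force: 0.0
```

play_rows:
  rows:
    - {"dp": [0,0,0.01],"turn": [0,0,0],"fingers": 0.4}
    - {"dp": [0,0,0.01],"turn": [0,0,0],"fingers": 0.4}

```text
clock: 10.62
eef_pos: [483.1, -140.0, -10.3]
tcp_rot: [3.142, 0.0, 1.893]
contact_force: [-0.7, -0.4, 0.3]
opening: 0.595
grasp_force: 0.0
```

play_rows:
  rows:
    - {"dp": [0,0,0.01],"turn": [0,0,0],"fingers": 0.4}
    - {"dp": [0,0,0.01],"turn": [0,0,0],"fingers": 0.4}

```text
clock: 10.78
eef_pos: [483.1, -140.0, -11.1]
tcp_rot: [-3.142, 0.0, 1.893]
contact_force: [0.7, 0.3, -0.5]
opening: 0.603
grasp_force: 0.0
```

```bash
python3 -c "
from h import *
st();d=grab('scene','s5.png')
g=cv2.cvtColor(d['pixels'],cv2.COLOR_RGB2GRAY)
print(g[246:266,243:252]);print(g[246:266,264:273])
"
```

```text
10.78 [ 483.1 -140.   -11.1] [-3.142  0.     1.893] [ 0.7  0.3 -0.5] 0.6
[[ 62  54 114 128  38  16  33  66  85]
 [ 66  54 115 131  47  14  31  51  65]
 [ 75  58 114 130  50  15  31  44  51]
 [ 75  68 116 132  64  14  27  58  77]
 [ 60  56 110 133  77  17  37  68  86]
 [ 67  48 102 134  76  14  40  76  84]
 [105  68 104 134  75  17  51  80  83]
 [127  77 109 136  75  28  66  81  79]
 [132 103  96 116  70  47  92 117 115]
 [138 131 113 107  72  84 126 141 138]
 [138 137 139 133 103 103 141 138 138]
 [136 136 137 137 131 122 138 136 136]
 [137 137 136 136 137 138 137 136 136]
 [136 135 136 136 137 137 136 136 135]
 [136 137 136 136 136 137 136 136 136]
 [136 135 136 136 136 137 135 138 137]
 [138 138 138 137 135 136 135 136 136]
 [119 107 124 137 135 136 138 136 135]
 [109  67 111 137 137 137 136 137 135]
 [131 116 129 138 137 136 136 136 136]]
[[110  95  48  38  42  37  36  39  39]
 [ 91  86  58  36  40  37  37  38  49]
 [ 83  80  76  68  40  33  37  40  61]
 [ 83  81  93 105  74  29  34  33  56]
 [ 83  77  98 128  95  26  32  28  56]
 [ 83  77 103 139 100  25  29  30  47]
 [ 83  77 104 139 104  33  33  36  41]
 [ 82  77 101 139 106  34  34  42  70]
 [ 82  79 104 139 104  36  33  50  84]
 [ 80  77 102 140 111  31  37  58  87]
 [104  72  96 141 117  45  50  72  82]
 [134  97  89 142 124  68  72  96 117]
 [138 132 110 121 112  81  80 105 142]
 [137 133 106  76  93 105  91 123 139]
 [137 130 111 104 102 133 122 139 137]
 [138 137 139 131 120 138 139 137 135]
 [135 136 137 138 137 138 137 136 136]
 [136 136 137 137 136 136 136 138 136]
 [136 137 137 136 137 136 137 137 135]
 [135 136 137 137 136 137 136 136 135]]
```

play_rows:
  rows:
    - {"dp": [0,0,0.02],"turn": [0,0,0],"fingers": 0.4}
    - {"dp": [0,0,0],"turn": [0,0,0],"fingers": 0.4}

```text
clock: 11.0
eef_pos: [483.1, -140.0, -11.9]
tcp_rot: [-3.142, -0.0, 1.893]
contact_force: [-0.7, -0.4, 0.7]
opening: 0.597
grasp_force: 0.0
```

play_rows:
  rows:
    - {"dp": [0,0,0.01],"turn": [0,0,0],"fingers": 0.4}
    - {"dp": [0,0,0],"turn": [0,0,0],"fingers": 0.4}

```text
clock: 11.17
eef_pos: [483.1, -140.0, -12.3]
tcp_rot: [-3.142, -0.0, 1.893]
contact_force: [-0.6, 1.1, 1.3]
opening: 0.597
grasp_force: 0.0
```

play_rows:
  rows:
    - {"dp": [0,0,0.01],"turn": [0,0,0],"fingers": 0.4}
    - {"dp": [0,0,0],"turn": [0,0,0],"fingers": 0.4}

```text
clock: 11.33
eef_pos: [483.1, -140.0, -12.7]
tcp_rot: [-3.142, -0.0, 1.893]
contact_force: [0.2, 0.6, 0.2]
opening: 0.6
grasp_force: 0.0
```

play_rows:
  rows:
    - {"dp": [0,0,0.01],"turn": [0,0,0],"fingers": 0.4}
    - {"dp": [0,0,0],"turn": [0,0,0],"fingers": 0.4}

```text
clock: 11.5
eef_pos: [483.1, -140.0, -13.1]
tcp_rot: [-3.142, -0.0, 1.893]
contact_force: [-0.1, -0.2, 0.6]
opening: 0.604
grasp_force: 0.0
```

play_rows:
  rows:
    - {"dp": [0,0,0.01],"turn": [0,0,0],"fingers": 0.4}
    - {"dp": [0,0,0],"turn": [0,0,0],"fingers": 0.4}

```text
clock: 11.67
eef_pos: [483.1, -140.0, -13.5]
tcp_rot: [-3.141, -0.0, 1.893]
contact_force: [0.8, 1.1, 0.5]
opening: 0.6
grasp_force: 0.0
```

play_rows:
  rows:
    - {"dp": [0,0,0.01],"turn": [0,0,0],"fingers": 0.4}
    - {"dp": [0,0,0],"turn": [0,0,0],"fingers": 0.4}

```text
clock: 11.83
eef_pos: [483.1, -140.0, -13.9]
tcp_rot: [-3.142, -0.0, 1.893]
contact_force: [0.4, -0.1, 0.2]
opening: 0.601
grasp_force: 0.0
```

play_rows:
  rows:
    - {"dp": [0,0,0.01],"turn": [0,0,0],"fingers": 0.4}
    - {"dp": [0,0,0],"turn": [0,0,0],"fingers": 0.4}

```text
clock: 12.0
eef_pos: [483.1, -140.0, -14.3]
tcp_rot: [-3.142, -0.0, 1.893]
contact_force: [0.0, -0.3, -0.9]
opening: 0.6
grasp_force: 0.0
```

play_rows:
  rows:
    - {"dp": [0,0,0.01],"turn": [0,0,0],"fingers": 0.4}
    - {"dp": [0,0,0],"turn": [0,0,0],"fingers": 0.4}

```text
clock: 12.17
eef_pos: [483.1, -140.0, -14.7]
tcp_rot: [-3.142, -0.0, 1.893]
contact_force: [0.8, -0.5, 0.2]
opening: 0.599
grasp_force: 0.0
```

play_rows:
  rows:
    - {"dp": [0,0,0.01],"turn": [0,0,0],"fingers": 0.4}
    - {"dp": [0,0,0],"turn": [0,0,0],"fingers": 0.4}

```text
clock: 12.33
eef_pos: [483.1, -140.0, -15.1]
tcp_rot: [-3.142, -0.0, 1.893]
contact_force: [-0.4, -0.6, 0.2]
opening: 0.601
grasp_force: 0.0
```

play_rows:
  rows:
    - {"dp": [0,0,0.01],"turn": [0,0,0],"fingers": 0.4}
    - {"dp": [0,0,0],"turn": [0,0,0],"fingers": 0.4}

```text
clock: 12.5
eef_pos: [483.1, -140.0, -15.5]
tcp_rot: [-3.142, 0.0, 1.893]
contact_force: [-0.0, 0.2, 0.9]
opening: 0.599
grasp_force: 0.0
```

play_rows:
  rows:
    - {"dp": [0,0,0.01],"turn": [0,0,0],"fingers": 0.4}
    - {"dp": [0,0,0.01],"turn": [0,0,0],"fingers": 0.4}

```text
clock: 12.67
eef_pos: [483.1, -140.0, -16.2]
tcp_rot: [3.142, 0.0, 1.893]
contact_force: [0.8, -0.5, 0.2]
opening: 0.599
grasp_force: 0.0
```

play_rows:
  rows:
    - {"dp": [0,0,0.01],"turn": [0,0,0],"fingers": 0.4}
    - {"dp": [0,0,0.01],"turn": [0,0,0],"fingers": 0.4}

```text
clock: 12.83
eef_pos: [483.1, -140.0, -17.1]
tcp_rot: [3.142, 0.0, 1.893]
contact_force: [0.0, 0.1, 0.4]
opening: 0.597
grasp_force: 0.0
```

play_rows:
  rows:
    - {"dp": [0,0,0.01],"turn": [0,0,0],"fingers": 0.4}
    - {"dp": [0,0,0.01],"turn": [0,0,0],"fingers": 0.4}

```text
clock: 13.0
eef_pos: [483.1, -140.0, -17.9]
tcp_rot: [-3.142, -0.0, 1.893]
contact_force: [-0.7, -0.1, 0.1]
opening: 0.598
grasp_force: 0.0
```

```bash
python3 -c "
from h import *
st();d=grab('scene','s6.png');w=grab('wrist','w6.png')
im=cv2.imread('pics/s6.png')[215:285,225:305];im=cv2.resize(im,(400,350),interpolation=cv2.INTER_CUBIC)
w=cv2.imread('pics/w6.png')[150:360,160:400];w=cv2.resize(w,(400,350),interpolation=cv2.INTER_CUBIC)
cv2.imwrite('pics/m6.png',np.hstack([im,w]))"
```

```text
13.0 [ 483.1 -140.   -17.9] [-3.142 -0.     1.893] [-0.7 -0.1  0.1] 0.6
```

View pics/m6.png

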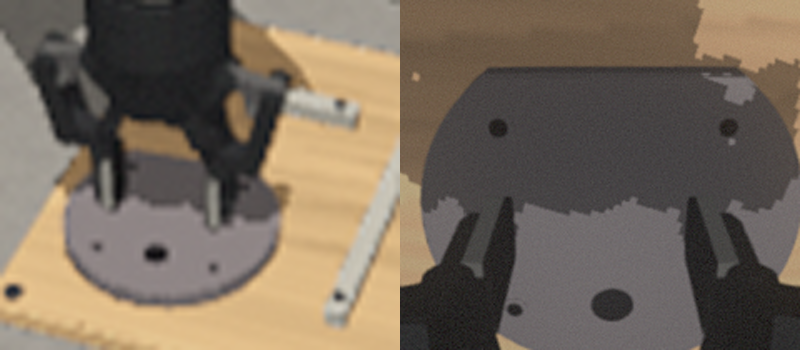

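```bash
cat >> h.py <<'E'
def L(f): return {k:v for k,v in np.load('pics/'+f+'.npz').items()}
def fray(d,u,v):
    x,y=(u-d['cx'])/d['fx'],(v-d['cy'])/d['fx'];t=np.hypot(x,y);s=np.sin(t)/t
    return d['pose'][:3,3],d['pose'][:3,:3]@[x*s,y*s,np.cos(t)]
def pray(d,u,v):
    p=d['pose'][:3,:3]@[(u-d['cx'])/d['fx'],(v-d['cy'])/d['fy'],1];return d['pose'][:3,3],p/np.linalg.norm(p)
def tri(a,b):
    (o,p),(q,s)=a,b
    t=np.linalg.lstsq(np.c_[p,-s],q-o,rcond=None)[0];A=o+p*t[0];B=q+s*t[1];return (A+B)/2,np.linalg.norm(A-B)
E
python3 -c "
from h import *
w=L('w6');s=L('s6')
for a,b in (((224.2,268.2),(246.6,256.6)),((335.8,268.2),(268,260.2))): print(tri(fray(w,*a),pray(s,*b)))
print(w['pose'][:3,3])
# disc edge vs camera: flat corners
for u,v in ((160+88*.6,150+68*.6),(160+343*.6,150+68*.6),(160+21*.6,150+190*.6),(160+398*.6,150+190*.6)):
  o,p=fray(w,u,v);print(o+p*(22-o[2])/p[2])
"
```

```text
(array([ 451.96045028, -147.43745846,   11.11377795]), np.float64(3.1257675244820136))
(array([ 509.05865614, -127.6474123 ,   11.91671901]), np.float64(0.46631769337841056))
[455.78557783 -61.06732453 162.77745486]
[ 438.35361171 -104.22837703   22.        ]
[504.31740351 -82.11356963  22.        ]
[ 427.74228378 -147.35102129   22.        ]
[ 536.53234346 -111.34744329   22.        ]
```

The relative measurement in the scene view puts the tips within about 2 mm of the cover's top. I'll go on in small steps.

play_rows:
  rows:
    - {"dp": [0,0,0.01],"turn": [0,0,0],"fingers": 0.4}
    - {"dp": [0,0,0.01],"turn": [0,0,0],"fingers": 0.4}

```text
clock: 13.27
eef_pos: [483.1, -140.0, -18.6]
tcp_rot: [3.142, 0.0, 1.893]
contact_force: [0.3, 0.1, -0.9]
opening: 0.598
grasp_force: 0.0
```

play_rows:
  rows:
    - {"dp": [0,0,0.01],"turn": [0,0,0],"fingers": 0.4}
    - {"dp": [0,0,0.01],"turn": [0,0,0],"fingers": 0.4}

```text
clock: 13.43
eef_pos: [483.1, -140.0, -19.5]
tcp_rot: [-3.142, -0.0, 1.893]
contact_force: [0.7, 0.3, 0.3]
opening: 0.6
grasp_force: 0.0
```

play_rows:
  rows:
    - {"dp": [0,0,0.01],"turn": [0,0,0],"fingers": 0.4}
    - {"dp": [0,0,0.01],"turn": [0,0,0],"fingers": 0.4}

```text
clock: 13.6
eef_pos: [483.2, -140.0, -19.9]
tcp_rot: [-3.142, -0.0, 1.893]
contact_force: [-2.8, 0.4, 12.9]
opening: 0.6
grasp_force: 6.3
```

play_rows:
  rows:
    - {"dp": [0,0,0],"turn": [0,0,0],"fingers": 0.4}

```text
clock: 13.68
eef_pos: [483.1, -140.0, -19.9]
tcp_rot: [-3.142, -0.0, 1.893]
contact_force: [-1.4, 1.6, 5.7]
opening: 0.601
grasp_force: 2.9
```

play_rows:
  rows:
    - {"dp": [0,0,0.004],"turn": [0,0,0.4],"fingers": 0.4}
    - {"dp": [0,0,0],"turn": [0,0,0.8],"fingers": 0.4}
    - {"dp": [0,0,0],"turn": [0,0,0.8],"fingers": 0.4}
    - {"dp": [0,0,0],"turn": [0,0,0.8],"fingers": 0.4}

```text
clock: 14.02
eef_pos: [483.9, -140.3, -19.9]
tcp_rot: [3.14, 0.001, 1.596]
contact_force: [-0.0, -1.0, 5.3]
opening: 0.6
grasp_force: 2.6
```

Run:
```python
from h import *
st();w=grab('wrist','w7.png');w6=L('w6')
# where are the flat edge/holes: compare rotation with phase: template of big hole
for d in (w6,w):
    g=cv2.cvtColor(d['pixels'],cv2.COLOR_RGB2GRAY)
    m=((g<62)).astype(np.uint8)[150:360,160:410]
    n,l,s,c=cv2.connectedComponentsWithStats(m)
    print([(np.round(c[i]+[160,150]).tolist(),int(s[i,4])) for i in range(1,n) if 20<s[i,4]<900])
```

```text
14.02 [ 483.9 -140.3  -19.9] [3.140e+00 1.000e-03 1.596e+00] [-0.  -1.   5.3] 0.6
[([273.0, 192.0], 403), ([218.0, 226.0], 124), ([357.0, 226.0], 113), ([287.0, 333.0], 345), ([228.0, 336.0], 43)]
[([262.0, 193.0], 399), ([218.0, 228.0], 130), ([357.0, 228.0], 112), ([287.0, 335.0], 359), ([228.0, 338.0], 50)]
```

Run:
```python
from h import *
s=r.sense()['eef_pos'];plan([513,-94.3,s[2]],.235,15)
```

```text
dp,turnz: [[0.08, 0.05, -0.0, 0.86], [0.08, 0.04, -0.0, 0.86], [0.08, 0.04, -0.0, 0.86], [0.09, 0.03, -0.0, 0.86], [0.09, 0.02, -0.0, 0.86], [0.09, 0.01, -0.0, 0.86], [0.09, 0.0, -0.0, 0.86], [0.09, -0.0, -0.0, 0.86], [0.09, -0.01, -0.0, 0.86], [0.09, -0.02, -0.0, 0.86], [0.09, -0.03, -0.0, 0.86], [0.08, -0.04, -0.0, 0.86], [0.08, -0.04, -0.0, 0.86], [0.08, -0.05, -0.0, 0.86], [0.07, -0.06, -0.0, 0.86]]
```

play_rows:
  rows:
    - {"dp": [0.08,0.05,0.003],"turn": [0,0,0.86],"fingers": 0.4}
    - {"dp": [0.08,0.04,0],"turn": [0,0,0.86],"fingers": 0.4}
    - {"dp": [0.08,0.04,0],"turn": [0,0,0.86],"fingers": 0.4}
    - {"dp": [0.09,0.03,0],"turn": [0,0,0.86],"fingers": 0.4}
    - {"dp": [0.09,0.02,0],"turn": [0,0,0.86],"fingers": 0.4}

```text
clock: 14.48
eef_pos: [493.5, -124.6, -19.9]
tcp_rot: [3.14, 0.0, 1.145]
contact_force: [-1.2, -2.3, 6.5]
opening: 0.601
grasp_force: 3.6
```

play_rows:
  rows:
    - {"dp": [0.09,0.01,0],"turn": [0,0,0.86],"fingers": 0.4}
    - {"dp": [0.09,0,0],"turn": [0,0,0.86],"fingers": 0.4}
    - {"dp": [0.09,0,0],"turn": [0,0,0.86],"fingers": 0.4}
    - {"dp": [0.09,-0.01,0],"turn": [0,0,0.86],"fingers": 0.4}
    - {"dp": [0.09,-0.02,0],"turn": [0,0,0.86],"fingers": 0.4}

```text
clock: 14.9
eef_pos: [503.1, -109.2, -19.9]
tcp_rot: [3.141, -0.0, 0.695]
contact_force: [-0.4, -0.8, 6.9]
opening: 0.601
grasp_force: 3.6
```

play_rows:
  rows:
    - {"dp": [0.09,-0.03,0],"turn": [0,0,0.86],"fingers": 0.4}
    - {"dp": [0.08,-0.04,0],"turn": [0,0,0.86],"fingers": 0.4}
    - {"dp": [0.08,-0.04,0],"turn": [0,0,0.86],"fingers": 0.4}
    - {"dp": [0.08,-0.05,0],"turn": [0,0,0.86],"fingers": 0.4}
    - {"dp": [0.07,-0.06,0],"turn": [0,0,0.86],"fingers": 0.4}

```text
clock: 15.32
eef_pos: [512.7, -93.4, -19.9]
tcp_rot: [3.141, -0.001, 0.245]
contact_force: [-1.1, -1.0, 7.3]
opening: 0.599
grasp_force: 3.5
```

play_rows:
  rows:
    - {"dp": [0,0,0],"turn": [0,0,0],"fingers": 0.4}

```text
clock: 15.4
eef_pos: [513.1, -93.0, -19.9]
tcp_rot: [3.141, -0.001, 0.244]
contact_force: [-0.6, 1.3, 6.5]
opening: 0.601
grasp_force: 3.2
```

Run:
```python
from h import *
st();d=grab('wrist','w8.png')
g=cv2.cvtColor(d['pixels'],cv2.COLOR_RGB2GRAY)
n,l,s,c=cv2.connectedComponentsWithStats((g<62).astype(np.uint8)[150:360,160:410])
print([(np.round(c[i]+[160,150]).tolist(),int(s[i,4])) for i in range(1,n) if 20<s[i,4]<900])
```

```text
15.4 [513.1 -93.  -19.9] [ 3.141e+00 -1.000e-03  2.440e-01] [-0.6  1.3  6.5] 0.6
[([293.0, 192.0], 191), ([225.0, 193.0], 47), ([218.0, 228.0], 90), ([357.0, 228.0], 82), ([176.0, 257.0], 22), ([287.0, 335.0], 383)]
```

View pics/w8.png

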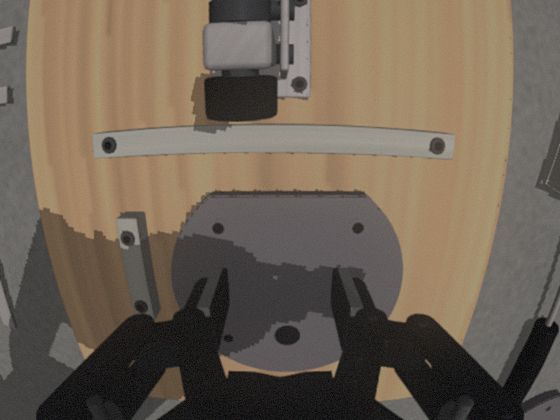

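The picture shows the cover with its flat up at row 193 (208-364). The bar's face edge is parallel to it at rows 153-158, and the stop's face runs (138,215)-(157,312). The cover's left edge is at column 172. I'll work out the gaps.

```bash
cat > gap.py <<'E'
from h import *
def P(d,u,v,z):
    o,p=fray(d,u,v);return o+p*(z-o[2])/p[2]
def pts(d,zt,q,dz=0): return np.array([P(d,u,v,zt+dz)[:2] for u,v in q])
E
python3 - <<'E'
from gap import *
d=L('w8');print(d['pose'][:3,3])
yaw=.244;R=np.array([[np.cos(yaw),-np.sin(yaw)],[np.sin(yaw),np.cos(yaw)]])
for zt in (16,19,22):
    F=pts(d,zt,[(208,193),(364,193)])@R; B=pts(d,zt+2,[(95,158),(280,153),(453,159)])@R; S=pts(d,zt+2,[(138,214),(157,311)])@R
    E=pts(d,zt,[(172,267),(403,267)])@R
    H=pts(d,zt,[(109,145),(437,145)])@R
    print(zt,'flat',F.round(1).tolist(),'bar',B.round(1).tolist(),'stop',S.round(1).tolist(),'edge',E.round(1).tolist(), np.hypot(*(F[0]-F[1])))
g=cv2.cvtColor(d['pixels'],cv2.COLOR_RGB2GRAY)
print(g[185:200,[215,250,320,355]].T); print(g[265,160:185],g[265,395:410]);print(g[148:165,[110,280,440]].T);print(g[225,125:150],g[300,140:165])
E
```

```text
[591.65562562 -72.44417851 160.90376662]
16 flat [[519.3, -179.8], [519.4, -252.9]] bar [[538.9, -122.1], [537.9, -213.4], [537.9, -297.7]] stop [[509.8, -143.2], [452.4, -144.3]] edge [[480.0, -157.1], [479.5, -278.3]] 73.14891113441173
19 flat [[520.1, -180.5], [520.1, -252.1]] bar [[539.3, -124.0], [538.3, -213.4], [538.3, -295.9]] stop [[510.7, -144.7], [454.6, -145.7]] edge [[481.6, -158.3], [481.1, -277.0]] 71.63448029167377
22 flat [[520.9, -181.1], [520.9, -251.3]] bar [[539.7, -125.9], [538.7, -213.4], [538.7, -294.2]] stop [[511.7, -146.2], [456.8, -147.2]] edge [[483.2, -159.4], [482.7, -275.6]] 70.1200494489358
[[140 140 142 134 121 101  73  61  57  62  79  85  80  93  96]
 [139 139 136 141 138 125  87  64  59  67  87  91  85  95 102]
 [140 143 139 144 135 108  66  60  59  68  76  74  85  97  97]
 [141 142 147 137 111  94  72  57  63  66  84  89  89  95 103]]
[86 85 88 86 84 87 80 82 90 83 84 68 63 61 63 61 61 61 69 60 64 63 60 60
 58] [ 95  98 100  98  96  98  98 108 129 148 147 142 144 140 141]
[[ 48  53  59  59  62 103 148 151 141 115 119 133 138 137 136 137 136]
 [143 140 148 137 127 126 130 138 133 135 134 136 138 136 133 133 133]
 [ 62  59  67  75  73  92 133 147 148 144 129 129 138 144 140 142 144]]
[143 142 143 142 148 146 146 141 144 141 144 134 104  72  73  79  77  75
  74  75  75 102 134 144 140] [59 60 72 79 88 87 90 91 86 86 77 55 58 61 57 59 55 58 59 79 84 85 82 83
 85]
```

play_rows:
  rows:
    - {"dp": [0.15,0,0],"turn": [0,0,0.04],"fingers": 0.4}
    - {"dp": [0.15,0,0],"turn": [0,0,0.04],"fingers": 0.4}
    - {"dp": [0.1,0,0],"turn": [0,0,0],"fingers": 0.4}
    - {"dp": [0.05,0,0],"turn": [0,0,0],"fingers": 0.4}
    - {"dp": [0,0,0],"turn": [0,0,0],"fingers": 0.4}

```text
clock: 15.87
eef_pos: [530.6, -88.9, -19.9]
tcp_rot: [3.141, -0.001, 0.241]
contact_force: [0.9, 1.1, 5.4]
opening: 0.598
grasp_force: 3.0
```

play_rows:
  rows:
    - {"dp": [0.03,0,0],"turn": [0,0,0],"fingers": 0.4}
    - {"dp": [0.02,0,0],"turn": [0,0,0],"fingers": 0.4}
    - {"dp": [0,0,0],"turn": [0,0,0],"fingers": 0.4}

```text
clock: 16.12
eef_pos: [531.8, -88.5, -19.9]
tcp_rot: [3.141, -0.0, 0.241]
contact_force: [-2.0, 0.2, 7.9]
opening: 0.599
grasp_force: 4.0
```

play_rows:
  rows:
    - {"dp": [0.03,0,0],"turn": [0,0,0],"fingers": 0.4}
    - {"dp": [0,0,0],"turn": [0,0,0],"fingers": 0.4}

```text
clock: 16.28
eef_pos: [532.4, -88.3, -19.9]
tcp_rot: [3.142, 0.0, 0.241]
contact_force: [-3.5, -0.2, 9.3]
opening: 0.607
grasp_force: 5.0
```

Run:
```python
from h import *
st();d=grab('wrist','w9.png')
g=cv2.cvtColor(d['pixels'],cv2.COLOR_RGB2GRAY)
n,l,s,c=cv2.connectedComponentsWithStats((g<62).astype(np.uint8)[150:360,160:410])
print([(np.round(c[i]+[160,150],1).tolist(),int(s[i,4])) for i in range(1,n) if 20<s[i,4]<900])
print(g[175:205,[215,250,320,355]].T)
```

```text
16.28 [532.4 -88.3 -19.9] [3.142 0.    0.241] [-3.5 -0.2  9.3] 0.61
[([218.0, 229.0], 91), ([357.7, 229.4], 81), ([240.8, 250.4], 21), ([175.0, 263.3], 23), ([295.1, 268.2], 24), ([286.6, 335.7], 374)]
[[ 42  47  41  44  49  45  43  40  44  42  40  40  37  44  42  41  32  39
   39  37  40  39  46  40  42  43  46  40  46  39]
 [ 36  37  42  41  43  47  36  46  40  38  41  43  43  43  38  44  38  45
   33  40  45  41  43  49  39  38  43  42  39  38]
 [149 150 148 149 148 150 150 150 149 153 150 154 145 151 147 145 150 142
  141 146 146 140 130  94  94 106 104 102 103 100]
 [146 144 146 151 151 149 150 152 152 154 151 153 152 150 150 146 144 143
  142 144 141 148 140  98  87 102 104 104 102 103]]
```

play_rows:
  rows:
    - {"dp": [0.03,-0.05,0],"turn": [0,0,0],"fingers": 0.4}
    - {"dp": [0,-0.1,0],"turn": [0,0,0],"fingers": 0.4}
    - {"dp": [0,-0.1,0],"turn": [0,0,0],"fingers": 0.4}
    - {"dp": [0,-0.05,0],"turn": [0,0,0],"fingers": 0.4}
    - {"dp": [0,0,0],"turn": [0,0,0],"fingers": 0.4}

```text
clock: 16.75
eef_pos: [531.4, -76.1, -19.9]
tcp_rot: [3.141, -0.001, 0.241]
contact_force: [-0.0, 0.9, 6.5]
opening: 0.598
grasp_force: 3.4
```

play_rows:
  rows:
    - {"dp": [0,-0.03,0],"turn": [0,0,0],"fingers": 0.4}
    - {"dp": [0,-0.02,0],"turn": [0,0,0],"fingers": 0.4}
    - {"dp": [0,0,0],"turn": [0,0,0],"fingers": 0.4}

```text
clock: 17.0
eef_pos: [531.1, -74.4, -19.9]
tcp_rot: [3.141, -0.001, 0.241]
contact_force: [-1.3, -1.0, 6.0]
opening: 0.595
grasp_force: 3.3
```

Run:
```python
from h import *
st();d=grab('wrist','w10.png')
g=cv2.cvtColor(d['pixels'],cv2.COLOR_RGB2GRAY)
n,l,s,c=cv2.connectedComponentsWithStats((g<62).astype(np.uint8)[150:360,160:410])
print([(np.round(c[i]+[160,150],1).tolist(),int(s[i,4])) for i in range(1,n) if 20<s[i,4]<900])
print(g[190:205,[215,250,320,355]].T);print(g[[255,262,268,274],145:185])
```

```text
17.0 [531.1 -74.4 -19.9] [ 3.141e+00 -1.000e-03  2.410e-01] [-1.3 -1.   6. ] 0.6
[([222.6, 233.0], 95), ([361.6, 233.2], 81), ([172.0, 266.2], 40), ([266.9, 267.8], 21), ([189.1, 273.7], 38), ([318.1, 272.6], 33), ([182.7, 276.7], 27), ([270.1, 274.0], 26), ([310.5, 273.0], 22), ([162.1, 279.6], 62), ([290.2, 338.4], 370)]
[[154 150 151 153 153 153 150 150 150 153 145 134  87  89  99]
 [149 147 152 151 151 151 147 145 145 148 144 124  85  91  97]
 [ 53  47  50  49  45  41  50  48  51  44  40  46  40  42  43]
 [150 154 148 147 147 144 147 143 143 143 144 142 107  96  98]]
[[88 90 86 84 82 80 75 74 71 74 68 74 68 65 69 74 69 70 75 76 73 73 73 73
  73 72 72 66 59 75 87 90 85 69 59 63 69 62 68 60]
 [94 90 92 96 91 96 93 97 93 94 95 91 90 89 93 91 97 90 95 89 91 93 85 71
  57 65 61 59 60 60 65 75 68 66 69 66 64 62 66 66]
 [96 91 82 90 91 92 94 91 92 91 94 89 94 94 93 93 91 89 94 90 90 91 91 82
  69 64 58 64 64 67 61 63 63 65 65 65 54 66 64 64]
 [95 90 86 82 86 87 89 81 65 43 47 46 47 48 49 46 45 51 68 79 92 93 88 89
  82 69 57 60 62 64 61 67 62 67 64 65 62 60 68 68]]
```

play_rows:
  rows:
    - {"dp": [0,-0.05,0],"turn": [0,0,0],"fingers": 0.4}
    - {"dp": [0,-0.05,0],"turn": [0,0,0],"fingers": 0.4}
    - {"dp": [0,0,0],"turn": [0,0,0],"fingers": 0.4}

```text
clock: 17.3
eef_pos: [530.3, -70.5, -19.9]
tcp_rot: [3.141, -0.002, 0.241]
contact_force: [0.1, -0.5, 5.6]
opening: 0.596
grasp_force: 2.8
```

```bash
cat > look.py <<'E'
import sys
from gap import *
f=sys.argv[1]
st();d=grab('wrist',f+'.png');g=cv2.cvtColor(d['pixels'],cv2.COLOR_RGB2GRAY)
n,l,s,c=cv2.connectedComponentsWithStats((g<62).astype(np.uint8)[215:360,200:410])
print([(np.round(c[i]+[200,215],1).tolist(),int(s[i,4])) for i in range(1,n) if 70<s[i,4]<900])
print(g[190:208,[215,250,320,355]].T);print(g[[264,270,276],140:185])
E
python3 look.py w11
python3 - <<'E'
from gap import *
d=L('w10');yaw=.24;R=np.array([[np.cos(yaw),-np.sin(yaw)],[np.sin(yaw),np.cos(yaw)]])
print(pts(d,20.3,[(153,274)])@R,pts(d,18.3,[(169.5,272),(168,268)])@R)
E
```

```text
17.3 [530.3 -70.5 -19.9] [ 3.141e+00 -2.000e-03  2.410e-01] [ 0.1 -0.5  5.6] 0.6
[([320.1, 219.3], 543), ([228.6, 233.2], 89), ([367.3, 233.5], 82), ([292.8, 315.4], 75), ([295.2, 338.6], 365)]
[[153 152 152 154 157 155 154 152 145 150 151 147 103  74  66  74  74  80]
 [150 156 149 150 151 151 152 149 146 150 147 134 106  91  97 100  96  99]
 [ 36  45  46  46  41  44  47  51  41  43  44  48  40  51  43  39  41  45]
 [148 151 153 149 150 152 145 150 148 143 146 147 125  89  95 103 102 102]]
[[93 91 93 93 93 95 96 95 96 95 91 89 86 85 87 91 89 91 94 95 94 92 92 96
  90 95 92 94 92 98 89 89 87 96 89 81 68 64 62 62 59 56 69 66 68]
 [88 89 94 90 93 94 97 95 92 95 93 92 89 89 90 88 87 89 90 94 93 92 95 95
  90 94 93 90 93 91 93 91 93 95 89 94 79 64 64 64 62 61 63 67 57]
 [85 90 93 96 95 94 98 95 94 92 97 89 88 87 92 86 86 89 88 71 53 40 44 44
  44 47 45 51 42 45 43 46 76 83 91 94 91 78 64 59 63 66 60 60 64]]
[[ 500.409166   -131.73476959]] [[ 500.93311087 -140.4874831 ]
 [ 503.25811064 -139.99680962]]
```

play_rows:
  rows:
    - {"dp": [-0.01,0,0.006],"turn": [0,0,0],"fingers": 0.4}
    - {"dp": [0,-0.03,0],"turn": [0,0,0],"fingers": 0.4}
    - {"dp": [0,-0.03,0],"turn": [0,0,0],"fingers": 0.4}
    - {"dp": [0,-0.03,0],"turn": [0,0,0],"fingers": 0.4}

```text
clock: 17.68
eef_pos: [529.7, -67.5, -19.9]
tcp_rot: [3.14, -0.002, 0.241]
contact_force: [0.9, -3.7, 6.8]
opening: 0.6
grasp_force: 3.4
```

```bash
python3 look.py w12
```

```text
17.68 [529.7 -67.5 -19.9] [ 3.14e+00 -2.00e-03  2.41e-01] [ 0.9 -3.7  6.8] 0.6
[([334.1, 219.2], 517), ([235.3, 233.4], 88), ([373.5, 233.4], 81), ([283.8, 294.3], 92), ([298.5, 298.6], 106), ([301.0, 338.6], 363)]
[[148 156 153 152 157 156 152 152 150 153 151 150 137 147 137 123  97  97]
 [152 152 152 153 151 151 150 150 149 154 153 138 106  84  96  98  99  99]
 [ 41  46  36  45  43  44  43  50  44  43  43  42  44  38  37  41  40  47]
 [ 46  37  42  44  51  44  51  50  43  49  48  42  50  47  37  37  54  36]]
[[89 91 90 88 93 92 93 95 98 94 95 97 98 96 90 92 97 95 91 78 90 96 90 95
  91 93 93 93 92 94 95 95 94 95 93 96 93 94 92 92 95 81 67 57 57]
 [85 89 86 84 90 89 90 93 95 93 95 93 93 88 95 92 90 94 89 86 88 89 92 94
  92 95 90 88 96 91 94 91 92 93 92 93 95 93 93 90 91 87 79 65 60]
 [82 85 85 88 87 85 91 89 91 91 95 96 96 92 95 91 88 89 90 89 86 88 92 89
  89 70 56 51 48 51 46 45 48 45 44 48 43 60 77 93 93 90 88 70 58]]
```

Run:
```python
from gap import *
a=.24;R=np.array([[np.cos(a),-np.sin(a)],[np.sin(a),np.cos(a)]])
for f,h in (('w8',[(218,228),(357,228),(287,335)]),('w10',[(222.6,233),(361.6,233.2),(290.2,338.4)]),('w11',[(228.6,233.2),(367.3,233.5),(295.2,338.6)]),('w12',[(235.3,233.4),(373.5,233.4),(301,338.6)])):
    print(f,(pts(L(f),18.3,h)@R).round(1).tolist())
d=L('w12');g=cv2.cvtColor(d['pixels'],cv2.COLOR_RGB2GRAY)
for y in range(276,345,8): print(y,g[y,155:200])
```

```text
w8 [[503.5, -182.0], [503.7, -248.2], [439.8, -215.5]]
w10 [[523.0, -170.3], [522.8, -237.0], [459.2, -203.4]]
w11 [[523.1, -169.2], [522.8, -235.9], [459.2, -202.2]]
w12 [[523.0, -169.3], [522.8, -235.9], [459.2, -202.4]]
276 [91 88 89 90 89 86 88 92 89 89 70 56 51 48 51 46 45 48 45 44 48 43 60 77
 93 93 90 88 70 58 61 67 63 64 64 57 63 61 65 64 64 66 60 63 64]
284 [97 89 93 89 95 90 87 84 91 90 86 79 56 42 35 42 29 36 35 45 49 43 44 65
 84 94 92 90 87 74 62 55 62 58 61 63 62 60 63 51 37 31 34 33 31]
292 [91 97 92 87 90 93 84 86 94 87 92 91 88 87 92 90 94 89 88 87 93 91 94 88
 89 90 90 95 87 86 79 60 62 65 61 57 38 35 33 26 27 35 30 37 18]
300 [92 95 94 93 88 92 90 90 90 92 85 90 93 89 88 90 90 92 90 94 90 90 93 91
 93 93 91 98 90 85 89 79 48 21 32 26 37 24 24 29 25 33 31 36 50]
308 [90 94 92 91 95 87 94 91 91 86 91 88 86 87 86 92 93 91 92 84 93 93 93 92
 90 89 85 75 59 41 33 21 31 27 18 27 26 16 27 30 28 40 47 66 72]
316 [88 91 87 89 93 91 94 91 90 91 91 83 88 84 85 90 86 82 51 29 31 32 31 21
 30 32 25 34 33 28 25 24 31 30 28 38 28 35 16 28 32 31 17 29 32]
324 [31 28 22 34 28 25 28 35 34 26 34 24 19 31 33 32 35 23 27 23 18 33 33 20
 29 20 38 26 34  8 31 25 32 25 23 33 20 33 26 30 25 26 31 32 14]
332 [23 30 22 35 29 28 25 34 21 27 32 16 13 29 31 32 22 27 30 28 30 28 30 23
 24 24 25 30 32 26 32 34 25 25 27 26 24 31 19 18 24 16 28 29 27]
340 [31 19 25 29 26 31 25 19 33 34 34 30 20 36 26 32 27 31 26 23 26 31 26 26
 20 32 22 30 14 31 28 24 25 21 28 23 21 34 26 30 30 20 26 18 17]
```

play_rows:
  rows:
    - {"dp": [0.02,0,0],"turn": [0,0,0],"fingers": 0.4}
    - {"dp": [0.03,0,0],"turn": [0,0,0],"fingers": 0.4}
    - {"dp": [0.02,-0.02,0],"turn": [0,0,0],"fingers": 0.4}
    - {"dp": [0,0,0],"turn": [0,0,0],"fingers": 0.4}

```text
clock: 18.07
eef_pos: [531.1, -66.0, -19.9]
tcp_rot: [3.141, -0.0, 0.241]
contact_force: [-2.2, -3.3, 12.4]
opening: 0.601
grasp_force: 5.6
```

```bash
cat >> look.py <<'E'
a=.24;R=np.array([[np.cos(a),-np.sin(a)],[np.sin(a),np.cos(a)]])
h=[c[i]+[200,215] for i in range(1,n) if 70<s[i,4]<900]; print((pts(d,18.3,h)@R).round(1).tolist())
E
python3 look.py w13 | grep -v '\[\[ '| head -20
```

```text
18.07 [531.1 -66.  -19.9] [ 3.141 -0.     0.241] [-2.2 -3.3 12.4] 0.6
[([237.8, 237.0], 85), ([375.4, 236.9], 75), ([305.3, 301.1], 125), ([302.8, 340.8], 357)]
[[151 152 151 151 155 153 157 154 155 155 151 151 153 152 151 145 134 143]
 [150 152 147 151 150 154 147 151 150 152 148 151 147 152 149 135 102  91]
 [ 45  45  48  45  47  45  39  41  36  43  44  49  41  43  37  43  46  46]
 [ 48  49  47  46  45  47  43  41  44  52  47  43  48  46  35  45  52  47]]
[[83 86 88 88 90 89 91 93 95 95 96 97 97 96 97 91 93 90 90 95 85 87 84 80
  81 78 81 80 76 82 78 76 75 78 78 76 78 68 76 75 73 70 71 74 66]
 [84 86 90 88 87 89 91 92 92 91 92 92 95 96 94 96 93 93 86 91 87 88 88 89
  88 93 95 90 92 91 92 93 89 92 95 93 96 94 96 96 88 92 95 90 78]
 [85 83 89 86 82 89 91 89 91 93 92 95 93 91 95 98 92 92 96 90 94 88 86 85
  90 91 90 93 92 86 84 82 79 65 72 79 84 86 89 93 96 92 93 90 87]]
[[523.0, -169.4], [522.8, -236.0], [486.8, -202.7], [459.2, -202.4]]
```

play_rows:
  rows:
    - {"dp": [0,0,-0.02],"turn": [0,0,0],"fingers": 0.4}
    - {"dp": [0,0,-0.05],"turn": [0,0,0],"fingers": 0.4}
    - {"dp": [0,0,-0.5],"turn": [0,0,0],"fingers": 0.4}
    - {"dp": [0,0,-1],"turn": [0,0,0],"fingers": 0.6}
    - {"dp": [0,0,-1],"turn": [0,0,0],"fingers": 1}

```text
clock: 18.53
eef_pos: [529.0, -65.2, 81.9]
tcp_rot: [-3.14, 0.004, 0.241]
contact_force: [1.6, 0.4, 0.5]
opening: 0.328
grasp_force: 0.0
```

play_rows:
  rows:
    - {"dp": [0,0,-0.5],"turn": [0,0,0],"fingers": 1}
    - {"dp": [0,0,0],"turn": [0,0,0],"fingers": 1}

```text
clock: 18.7
eef_pos: [534.0, -65.9, 106.9]
tcp_rot: [3.139, -0.007, 0.241]
contact_force: [1.1, 0.2, 0.0]
opening: 0.035
grasp_force: 0.0
```

Run:
```python
from h import *
st();t=grab('top','t2.png')
s=r.sense()['eef_pos'];plan([730.7,-30.4,s[2]],.238,6)
```

```text
18.7 [534.  -65.9 106.9] [ 3.139 -0.007  0.241] [1.1 0.2 0. ] 0.04
dp,turnz: [[0.84, 0.05, -0.0, 0.0], [0.84, 0.05, -0.0, 0.0], [0.84, 0.05, -0.0, 0.0], [0.84, 0.05, -0.0, 0.0], [0.84, 0.05, -0.0, 0.0], [0.84, 0.05, -0.0, 0.0]]
```

play_rows:
  rows:
    - {"dp": [0.84,0.05,0],"turn": [0,0,0],"fingers": 1}
    - {"dp": [0.84,0.05,0],"turn": [0,0,0],"fingers": 1}
    - {"dp": [0.84,0.05,0],"turn": [0,0,0],"fingers": 1}
    - {"dp": [0.84,0.05,0],"turn": [0,0,0],"fingers": 1}
    - {"dp": [0.84,0.05,0],"turn": [0,0,0],"fingers": 1}

```text
clock: 19.17
eef_pos: [696.6, -34.7, 99.9]
tcp_rot: [-3.141, 0.003, 0.241]
contact_force: [0.9, 0.6, -0.8]
opening: -0.002
grasp_force: 0.0
```

play_rows:
  rows:
    - {"dp": [0.84,0.05,0],"turn": [0,0,0],"fingers": 1}
    - {"dp": [0,0,0],"turn": [0,0,0],"fingers": 1}
    - {"dp": [0,0,0],"turn": [0,0,0],"fingers": 1}

```text
clock: 19.42
eef_pos: [729.4, -28.5, 99.2]
tcp_rot: [-3.141, 0.003, 0.242]
contact_force: [0.0, -0.1, -0.2]
opening: -0.001
grasp_force: 0.0
```

Run:
```python
from h import *
st();t=grab('top','t3.png');s=grab('scene','s7.png');grab('wrist','w14.png')
m,a,R,_=board(L('t1'))
p,A,e,I=cover(t,m,R);print('cover top',p,A,e)
# dark finger/handle in scene: project expectations
c=np.array([523.7,-80.6]);ex=np.array([.9718,.2358])
q=lambda x,z:[*(c+(x+18)*ex),z]
print('tip proj',proj(s,[q(153,85),q(145,80)]),'finger tip proj z=130..160',proj(s,[q(195,z) for z in (130,140,150,160)]).round(1).tolist())
g=cv2.cvtColor(s['pixels'],cv2.COLOR_RGB2GRAY)
u=int(proj(s,q(195,140))[0,0]);print(u);
for y in range(170,262,3): print(y,g[y,u-24:u+25:3])
```

```text
19.42 [729.4 -28.5  99.2] [-3.141e+00  3.000e-03  2.420e-01] [ 0.  -0.1 -0.2] -0.0
cover top [-24.5230399    6.57222834  -3.4813295 ] 17217 19.082730312154478
tip proj [[343.94489278 246.82681428]
 [340.75349326 247.54656807]] finger tip proj z=130..160 [[362.1, 237.4], [362.6, 234.4], [363.1, 231.4], [363.6, 228.3]]
362
170 [155 157 158 158 156 153  53 116 175 178 129 156 137 137 146 157 170]
173 [157 157 154 157 157 155  40  82  79 152 158 186 199 197 197 184 155]
176 [157 156 157 154 154 159  27  81  71  82  74  73 117 111  87  80  84]
179 [157 156 156 156 157 154  28  60 118 100  68  75  83  81  73  73  56]
182 [156 156 156 159 155 148  26  31  31 111 134 136 136 136 135  91  29]
185 [158 157 154 156 154 142  28  31  37  43  26  26  36  40  36  44  27]
188 [156 155 156 156 153 112  31  32  37  50  43  43  42  39  37  37  62]
191 [158 159 157 156 153  77  27  39  37  38  40  41  41  40  38  36 106]
194 [156 157 155 158 156 154  27  34  37  38  39  41  40  40  40  32 140]
197 [157 155 156 155 154 158 123  31  38  37  41  41  40  40  40  43 157]
200 [156 155 157 157 158 154 158 149 
[... 816 characters left out ...]
2  98  92  96 129 157 156 158 158]
236 [118 121  67 131  88  94  95 102  94 116  90 164 157 154 155 153 154]
239 [120 117 116 119  94  95  94  95  95  94 107 156 157 155 155 157 155]
242 [117 120 119 117  94  96  93  95  92  91 158 157 154 160 154 156 155]
245 [109  87  50 106  96  93  95  95  93 109 157 152 155 157 153 155 155]
248 [ 31  29  29  97  96  94  96  95  92  91 157 156 154 156 157 153 156]
251 [ 24 108  98  99  94  93  91  95  95  91 157 157 156 155 155 155 155]
254 [190 190 110  92  91  95  95  95  95  92 155 154 157 159 155 155 155]
257 [189 188 117  92  91  94  94  95  93 118 154 156 152 155 155 155 156]
260 [122 115 156 144  94  94  95 109 139 156 157 153 155 154 155 156 151]
```

play_rows:
  rows:
    - {"dp": [0,0.03,0.5],"turn": [0,0,0],"fingers": 1}
    - {"dp": [0,0.03,0.7],"turn": [0,0,0],"fingers": 1}
    - {"dp": [0,0,0.5],"turn": [0,0,0],"fingers": 1}
    - {"dp": [0,0,0.2],"turn": [0,0,0],"fingers": 1}
    - {"dp": [0,0,0],"turn": [0,0,0],"fingers": 1}

```text
clock: 19.98
eef_pos: [727.3, -31.6, 23.8]
tcp_rot: [-3.14, 0.004, 0.24]
contact_force: [-1.0, 0.1, -0.0]
opening: 0.0
grasp_force: 0.0
```

Run:
```python
from h import *
st();s=grab('scene','s8.png')
g=cv2.cvtColor(s['pixels'],cv2.COLOR_RGB2GRAY)
c=np.array([523.7,-80.6]);ex=np.array([.9718,.2358])
print(proj(s,[[*(c+213*ex),z] for z in (50,60,70)]).round(1).tolist())
for y in range(236,268,2): print(y,g[y,330:372:2])
```

```text
19.98 [727.3 -31.6  23.8] [-3.14   0.004  0.24 ] [-1.   0.1 -0. ] 0.0
[[358.4, 260.2], [358.8, 257.5], [359.3, 254.7]]
236 [158 182 180 181 155 119 120  67 105 124  87  95  41  20 103 145  91  35
  30  45  97]
238 [117 133 164 113 116 116 117  86  76 123  93  96  27  21 138 145  38  27
  35  72  96]
240 [117 118 118 118 119 119 118 119 118 116  93  92  26  34 145 138  21  27
  34  93  94]
242 [118 115 114 115 117 118 118 120 119 106  93  96  79  98 144 131  26  35
  44  96 121]
244 [121 123 125 123 123 122  99 101 121  98  94  83  64  99 131 103  98  46
  78 108 157]
246 [118 116  98  98  56  36  25  22  87  92  96  86  41  94 116  88  63  48
  92 131 156]
248 [ 68  32  26  29  29  30  29  30  58  92  94  87  18  43  59  38  38  59
  91 156 155]
250 [ 28  30  28  26  25  21  23  55  87  92  92  89  57  23  29  24  26  87
 120 157 155]
252 [ 22  16  49  52  90 101 120 114  93  94  94  95 110  38  30  30  72  99
  90 158 154]
254 [152 163 190 190 160 153 120 107  92  91  92  95 107  27  35  49 125  95
  90 157 153]
256 [191 188 188 185 184 180 116  91  92  94  92  92 105  29  30  72 118  92
  90 156 157]
258 [170 168 164 173 185 193 112  92  93  95  92  91  96  85  76  98 112  95
 121 156 155]
260 [126 128 127 124 122 120 110  94  92  93  91  92  97  96  96  94  92  95
 107 159 152]
262 [144 160 116 120 123 128  91  91  95  93  93  92  94  97  97  96  95  94
 118 155 157]
264 [178 178 179 182 186 176 103 154  91  94  91  93  91  93  94  94  95 104
 154 152 157]
266 [188 187 186 181 181 147 156 157 146  93  94  93  96  95  93  86 131 158
 153 156 155]
```

play_rows:
  rows:
    - {"dp": [-0.3,0,0],"turn": [0,0,0],"fingers": 1}
    - {"dp": [-0.3,0,0],"turn": [0,0,0],"fingers": 1}
    - {"dp": [-0.2,0,0],"turn": [0,0,0],"fingers": 1}
    - {"dp": [-0.15,0,0],"turn": [0,0,0],"fingers": 1}

```text
clock: 20.37
eef_pos: [703.9, -39.0, 33.0]
tcp_rot: [3.138, -0.023, 0.24]
contact_force: [27.7, 14.3, 15.5]
opening: -0.004
grasp_force: 15.1
```

play_rows:
  rows:
    - {"dp": [-0.15,0,0],"turn": [0,0,0],"fingers": 1}
    - {"dp": [-0.15,0,0],"turn": [0,0,0],"fingers": 1}
    - {"dp": [-0.15,0,0],"turn": [0,0,0],"fingers": 1}

```text
clock: 20.62
eef_pos: [698.2, -41.9, 39.7]
tcp_rot: [3.134, -0.044, 0.24]
contact_force: [43.3, 21.0, 37.2]
opening: -0.001
grasp_force: 24.7
```

The finger jams against the handle's end because the tip has to rise as it closes. I'll back off, tilt the tool so the fingertip comes from beneath, and follow the arc upwards.

play_rows:
  rows:
    - {"dp": [0.3,0,0],"turn": [0,0,0],"fingers": 1}
    - {"dp": [0.4,0,0],"turn": [0,0,0],"fingers": 1}
    - {"dp": [0.6,0,0],"turn": [0,0,0],"fingers": 1}
    - {"dp": [0,0,0],"turn": [0,0,0],"fingers": 1}

```text
clock: 20.95
eef_pos: [731.2, -31.6, 29.2]
tcp_rot: [3.14, -0.007, 0.241]
contact_force: [-0.2, -0.7, 0.9]
opening: -0.002
grasp_force: 0.0
```

Run:
```python
from h import *
st();s=grab('scene','s9.png');t=grab('top','t4.png')
a=L('s1');A=a['pixels'].astype(int);B=s['pixels'].astype(int)
print(np.abs(A-B).max(2)[225:262:2,318:352:2])
g=cv2.cvtColor(s['pixels'],cv2.COLOR_RGB2GRAY)
for y in range(236,262,2): print(y,g[y,330:372:2])
```

```text
20.95 [731.2 -31.6  29.2] [ 3.14  -0.007  0.241] [-0.2 -0.7  0.9] -0.0
[[  2   2   2   2   2   2   2   2   2  29  63  41  74  66  53  53  58]
 [  1   1   2   1   1   3   1   2   2   2   1   6   4  48  36  41  64]
 [ 44  25   1   1   2   2   3   2   1   1   1   2   1  34  63  65  64]
 [ 75  77  13   2   1   3   1   2   2   3   2   0   5  66  63  63  62]
 [ 72  72  76  79  11   1   1   1   2   3   7  20  66  61  64  63  63]
 [ 74  71  73  74  76  56  15   0   1   1  35  78  77  72  61  70  60]
 [ 74  74  72  72  74  74  78  23   5  37  74  72  67  24  44  75  57]
 [ 76  72  73  72  74  72  73  75  77  72  74  81  72  74  70  69  58]
 [  6  79  75  73  72  72  72  73  69 102 158 194 112  73  73  60  64]
 [  1   6  29  79  75  73  71  97 164 187 180 180 166  75  75  31  65]
 [  2   1   1   6  32  92 159 189 191 197 179 157  27  49  51  59  63]
 [  2   3   1   1 130 197 174 163  82  11  67 101 117 123  16  63  64]
 [  2   2   2  42 184  64   5  15  49  94 110 111 120 122  24  64  63]
 [  2   5  10  25 110  23 111 174 168 122 109  24  38  45  62  64  61]
 [ 13  20  20  26  46 171 163 100  
[... 803 characters left out ...]
1 128 124 119  93  96  96  46  35  72  74  44  40
  65 132 157]
248 [ 27  21  26  69 107 118 114 115 108  92  94  95  74  22  32  37  22  26
  94 157 155]
250 [ 14 110 100 114 113 113 116 119  92  93  91  93  90 100  29  30  30  49
 121 157 155]
252 [173 190 192 149 112 116 115 111  95  94  96  93  93 107  32  31  71 107
  89 157 155]
254 [183 183 184 188 193 150 120 108  92  91  91  95  95 106  28  33  93 111
  91 157 154]
256 [192 189 190 188 186 188 114  90  93  94  92  92  95  93  38  25 106  99
  91 150 157]
258 [121 117 116 116 136 190 178  91  91  96  93  91  95  95  98 101 107  93
  91 158 155]
260 [124 124 124 123 118 195 142  93  92  94  93  91  97  95  96  94  93  95
  93 161 152]
```

```bash
cat >> h.py <<'E'
C0=np.array([523.7,-80.6]);EX=np.array([.9718,.2358])
def q(x,z,y=0): return [*(C0+(x+18)*EX+y*np.array([-EX[1],EX[0]])),z]
def tip(th): return q(86+80*np.sin(th),42+80*np.cos(th))
E
python3 - <<'E'
from h import *
s=L('s9')
for th in (1,.9,.8,.7,.6,.4,.2,0): print(th,proj(s,tip(th)).round(1),86+80*np.sin(th),42+80*np.cos(th))
E
```

```text
1 [[344.1 246.8]] 153.3176787846317 85.22418446945119
0.9 [[342.5 244.5]] 148.66615277019866 91.72879746165316
0.8 [[340.8 242.4]] 143.38848727196182 97.73653674777323
0.7 [[338.7 240.3]] 137.5374149790153 103.18737498275908
0.6 [[336.5 238.4]] 131.17139787160284 108.02684919277426
0.4 [[331.4 235. ]] 117.15346738469205 115.68487952023081
0.2 [[325.8 232.3]] 101.89354646360489 120.40532622729933
0 [[319.9 230.5]] 86.0 122.0
```

play_rows:
  rows:
    - {"dp": [0.2,0,0.2],"turn": [0,-0.9,0],"fingers": 1}
    - {"dp": [0,0,0],"turn": [0,-0.9,0],"fingers": 1}
    - {"dp": [0,0,0],"turn": [0,-0.9,0],"fingers": 1}
    - {"dp": [0,0,0],"turn": [0,-0.9,0],"fingers": 1}
    - {"dp": [0,0,0],"turn": [0,-0.9,0],"fingers": 1}

```text
clock: 21.47
eef_pos: [733.7, -30.9, 20.2]
tcp_rot: [3.141, 0.474, 0.24]
contact_force: [-0.4, -0.1, 0.2]
opening: 0.0
grasp_force: 0.0
```

play_rows:
  rows:
    - {"dp": [0,0,0],"turn": [0,-0.5,0],"fingers": 1}
    - {"dp": [0,0,0],"turn": [0,0,0],"fingers": 1}

```text
clock: 21.63
eef_pos: [733.2, -30.2, 16.0]
tcp_rot: [-3.141, 0.529, 0.242]
contact_force: [0.9, -0.2, -0.6]
opening: -0.004
grasp_force: 0.0
```

Run:
```python
from h import *
st();s=grab('scene','s10.png')
e=r.sense()['eef_pos'];T=np.array([-np.sin(.524)*EX[0],-np.sin(.524)*EX[1],-np.cos(.524)])
for k in (0,20,30,40): print(k,(e-k*T).round(1),proj(s,e-k*T).round(1), 'fix x',((e-k*T)[:2]-C0)@EX-18)
g=cv2.cvtColor(s['pixels'],cv2.COLOR_RGB2GRAY)
for y in range(232,276,2): print(y,g[y,330:376:2])
```

```text
21.63 [733.2 -30.2  16. ] [-3.141  0.529  0.242] [ 0.9 -0.2 -0.6] -0.0
0 [733.3 -30.4  16.5] [[357.8 269.6]] fix x 197.5252266527666
20 [743.  -28.1  33.8] [[362.3 265.9]] fix x 207.53214403648528
30 [747.9 -26.9  42.5] [[364.6 264. ]] fix x 212.53560272834457
40 [752.8 -25.7  51.1] [[367.  262.1]] fix x 217.53906142020384
232 [157 113 108  93  92  97  90  94  95  94  96  95  94  93  93  97  97  98
  96  96  96  97  95]
234 [191 188 169 122 135 117 113 108  88  93  94  95  95  98  97  94  95  98
  93  95  95  96  94]
236 [181 181 181 187 155 147 118  66 104 126  87  95  94  96  98  94  96  96
  95  93  95  96  91]
238 [185 184 185 185 185 185 178 140  71 122  95  93  93  96  94  97  95  94
  95  94  96  93 121]
240 [184 185 187 182 157 125 174 188 188 147  92  95  96  95  93  96  95  93
  93  96  96  94 162]
242 [187 186 158  73  23  30 107 188 188 101  92  96  96  95  95  94  93  95
  95  94  93 144 156]
244 [172  77  21  27  25  24 106 184 187  93  95  94  93  95  97  95  95  95
  95  95 106 158 156]
246 [ 21  27  25  19  47 120 197 192 182 118  95  95  92  96  94  95  93  92
  93 
[... 702 characters left out ...]
33  28]
262 [185 188 192 196 199 199 134 156 156 156 155 155 156 158 158 158 156 152
  81  36  37  32  37]
264 [178 176 177 179 183 174 154 157 157 155 153 153 152 155 155 156 158 156
 135  59  36  70 101]
266 [189 187 186 183 181 146 154 157 158 155 153 153 157 156 153 153 156 159
 151 125  78  96  95]
268 [182 184 185 189 192 129 152 154 157 157 155 154 158 158 158 158 135  88
  90  94  94  95  94]
270 [186 186 186 185 173 152 153 154 156 158 156 153 156 158 155 150  91  94
  95  93  95  94  98]
272 [186 187 186 186 167 154 154 155 155 156 155 154 153 153 158 148 120  94
  96  94  96  94  94]
274 [187 186 186 190 130 157 157 153 156 156 154 156 154 156 158 160 130 120
  93  96  93  94  91]
```

play_rows:
  rows:
    - {"dp": [0,0,0.2],"turn": [0,0,0],"fingers": 1}
    - {"dp": [-0.3,0,0.2],"turn": [0,0,0],"fingers": 1}
    - {"dp": [-0.5,0,0],"turn": [0,0,0],"fingers": 1}
    - {"dp": [-0.5,0,0],"turn": [0,0,0],"fingers": 1}
    - {"dp": [-0.2,0,0],"turn": [0,0,0],"fingers": 1}

```text
clock: 22.1
eef_pos: [673.4, -45.8, 36.5]
tcp_rot: [3.141, 0.522, 0.24]
contact_force: [0.8, -0.5, 0.7]
opening: 0.001
grasp_force: 0.0
```

play_rows:
  rows:
    - {"dp": [-0.12,0,0],"turn": [0,0,0],"fingers": 1}
    - {"dp": [-0.12,0,0],"turn": [0,0,0],"fingers": 1}
    - {"dp": [-0.12,0,0],"turn": [0,0,0],"fingers": 1}
    - {"dp": [-0.12,0,0],"turn": [0,0,0],"fingers": 1}

```text
clock: 22.43
eef_pos: [661.3, -48.4, 44.0]
tcp_rot: [3.141, 0.519, 0.241]
contact_force: [5.6, 2.4, 0.3]
opening: 0.0
grasp_force: 2.6
```

play_rows:
  rows:
    - {"dp": [-0.12,0,0],"turn": [0,0,0],"fingers": 1}
    - {"dp": [-0.12,0,0],"turn": [0,0,0],"fingers": 1}
    - {"dp": [-0.12,0,0],"turn": [0,0,0],"fingers": 1}
    - {"dp": [-0.12,0,0],"turn": [0,0,0],"fingers": 1}

```text
clock: 22.77
eef_pos: [645.4, -52.2, 53.4]
tcp_rot: [3.141, 0.519, 0.241]
contact_force: [6.2, 2.2, 1.1]
opening: -0.003
grasp_force: 2.9
```

play_rows:
  rows:
    - {"dp": [-0.1,0,0],"turn": [0,0,0],"fingers": 1}
    - {"dp": [-0.1,0,0],"turn": [0,0,0],"fingers": 1}
    - {"dp": [-0.1,0,0],"turn": [0,0,0],"fingers": 1}

```text
clock: 23.02
eef_pos: [634.6, -54.8, 59.0]
tcp_rot: [3.141, 0.52, 0.241]
contact_force: [4.0, 2.0, -3.8]
opening: 0.002
grasp_force: 2.4
```

Run:
```python
from h import *
st();s=grab('scene','s11.png')
e=r.sense()['eef_pos'];T=np.array([-np.sin(.524)*EX[0],-np.sin(.524)*EX[1],-np.cos(.524)])
f=e-38*T;n=np.array([*(-.866*EX),.5]);f=f+11*n;print('front corner fix x',(f[:2]-C0)@EX-18,'z',f[2])
```

```text
23.02 [634.6 -54.8  59. ] [3.141 0.52  0.241] [ 4.   2.  -3.8] 0.0
front corner fix x 104.57866303171225 z 97.82213627370027
```

play_rows:
  rows:
    - {"dp": [-0.087,0,0.05],"turn": [0,0,0],"fingers": 1}
    - {"dp": [-0.087,0,0.05],"turn": [0,0,0],"fingers": 1}
    - {"dp": [-0.02,0,0.012],"turn": [0,0,0],"fingers": 1}
    - {"dp": [0,0,0],"turn": [0,0,0],"fingers": 1}

```text
clock: 23.4
eef_pos: [625.5, -57.1, 59.8]
tcp_rot: [3.141, 0.521, 0.241]
contact_force: [5.4, 1.7, 3.0]
opening: -0.001
grasp_force: 2.3
```

play_rows:
  rows:
    - {"dp": [-0.02,0,0.012],"turn": [0,0,0],"fingers": 1}
    - {"dp": [-0.02,0,0.012],"turn": [0,0,0],"fingers": 1}
    - {"dp": [0,0,0],"turn": [0,0,0],"fingers": 1}

```text
clock: 23.65
eef_pos: [625.2, -57.2, 59.9]
tcp_rot: [3.141, 0.518, 0.241]
contact_force: [10.3, 3.1, 2.3]
opening: -0.002
grasp_force: 4.7
```

play_rows:
  rows:
    - {"dp": [-0.02,0,0.012],"turn": [0,0,0],"fingers": 1}
    - {"dp": [0,0,0],"turn": [0,0,0],"fingers": 1}

```text
clock: 23.82
eef_pos: [625.0, -57.2, 59.8]
tcp_rot: [3.141, 0.517, 0.241]
contact_force: [11.7, 3.1, 3.5]
opening: -0.001
grasp_force: 5.9
```

play_rows:
  rows:
    - {"dp": [-0.04,0,0.023],"turn": [0,0,0],"fingers": 1}
    - {"dp": [0,0,0],"turn": [0,0,0],"fingers": 1}

```text
clock: 23.98
eef_pos: [624.8, -57.4, 59.9]
tcp_rot: [3.14, 0.513, 0.241]
contact_force: [15.7, 4.8, 2.8]
opening: 0.002
grasp_force: 8.5
```

play_rows:
  rows:
    - {"dp": [-0.04,0,0.023],"turn": [0,0,0],"fingers": 1}
    - {"dp": [0,0,0],"turn": [0,0,0],"fingers": 1}

```text
clock: 24.15
eef_pos: [624.7, -57.4, 59.9]
tcp_rot: [3.14, 0.509, 0.241]
contact_force: [21.8, 6.7, 1.8]
opening: 0.005
grasp_force: 11.1
```

play_rows:
  rows:
    - {"dp": [-0.04,0,0.023],"turn": [0,0,0],"fingers": 1}
    - {"dp": [0,0,0],"turn": [0,0,0],"fingers": 1}

```text
clock: 24.32
eef_pos: [624.6, -57.5, 59.9]
tcp_rot: [3.14, 0.505, 0.241]
contact_force: [26.4, 8.2, 2.4]
opening: -0.004
grasp_force: 13.7
```

play_rows:
  rows:
    - {"dp": [0.2,0,-0.1],"turn": [0,0,0],"fingers": 1}
    - {"dp": [0.4,0,-0.2],"turn": [0,0,0],"fingers": 1}
    - {"dp": [0.7,0,-0.4],"turn": [0,0,0],"fingers": 1}
    - {"dp": [0.7,0,-0.7],"turn": [0,0,0],"fingers": 1}
    - {"dp": [0.3,0,-1],"turn": [0,0,0],"fingers": 1}

```text
clock: 24.73
eef_pos: [738.9, -28.5, 92.2]
tcp_rot: [-3.139, 0.531, 0.242]
contact_force: [1.1, 0.1, -1.1]
opening: 0.004
grasp_force: 0.0
```

play_rows:
  rows:
    - {"dp": [0.3,0,-1],"turn": [0,0,0],"fingers": 1}
    - {"dp": [0,0,-1],"turn": [0,0,0],"fingers": 1}
    - {"dp": [0,0.9,-0.5],"turn": [0,0,0],"fingers": 1}
    - {"dp": [0,0.9,0],"turn": [0,0,0],"fingers": 1}
    - {"dp": [0,0.9,0],"turn": [0,0,0],"fingers": 1}

```text
clock: 25.15
eef_pos: [825.6, -119.6, 178.4]
tcp_rot: [3.141, 0.522, 0.242]
contact_force: [-0.3, 0.3, -1.0]
opening: 0.001
grasp_force: 0.0
```

play_rows:
  rows:
    - {"dp": [0,0.9,0],"turn": [0,0,0],"fingers": 1}
    - {"dp": [0,0.9,0],"turn": [0,0,0],"fingers": 1}
    - {"dp": [0,0.9,0],"turn": [0,0,0],"fingers": 1}
    - {"dp": [0,0.5,0],"turn": [0,0,0],"fingers": 1}
    - {"dp": [0,0,0],"turn": [0,0,0],"fingers": 1}

```text
clock: 25.57
eef_pos: [838.5, -246.6, 170.3]
tcp_rot: [3.136, 0.518, 0.236]
contact_force: [-0.2, -0.1, 0.9]
opening: -0.002
grasp_force: 0.0
```

Run:
```python
from h import *
st();s=grab('scene','s12.png');t=grab('top','t5.png')
a=L('t1');m,_,R,_=board(a)
g=cv2.cvtColor(s['pixels'],cv2.COLOR_RGB2GRAY);c0=cv2.cvtColor(L('s1')['pixels'],cv2.COLOR_RGB2GRAY)
for th in (.1,.05,0): print(th,proj(s,[tip(th)]).round(1).tolist())
for y in range(222,256,2): print(y,g[y,306:344:2])
# disturbance of side objects in scene
D=cv2.absdiff(g,c0)
for n,(x0,x1,y0,y1) in dict(cal=(275,352,203,234),glue=(285,318,183,205),driver=(188,262,288,318),tub=(255,302,300,340)).items(): print(n,(D[y0:y1,x0:x1]>30).sum())
# cover fit in top
try: p,A,e,I=cover(t,m,R);print('cover',p,A,e); cv2.imwrite('pics/rect.png',I.astype(np.uint8)[:,:,::-1])
except Exception as x: print(x)
```

```text
25.57 [ 838.5 -246.6  170.3] [3.136 0.518 0.236] [-0.2 -0.1  0.9] -0.0
0.1 [[322.9, 231.3]]
0.05 [[321.4, 230.9]]
0 [[319.9, 230.5]]
222 [ 99  98  96  96  97  97  97  96 101 120  58  71 145 168 151 160 191 187
 192]
224 [ 98  97  98  95  96  96  91 142 162 160 152 189 192 139 159 132 126 139
 190]
226 [124 102  88  95  94 105 159 158 159 159 162 190 178 157 157 156 157 166
 190]
228 [130 130 134 121 149 148 157 159 160 159 143 116 134 157 156 157 158 192
 189]
230 [121 122 124 125 128 128 126 172  92 159 171 145 160 159 157 160 162 189
 156]
232 [121 121 119 117 114 117 109  17  18 114 203 202 193 186 176 158 126 131
 149]
234 [123 123 122 123 121 121 108  21  18  64 139 171 195 196 198 200 205 186
 182]
236 [120 131 125 119 121 122  99  21  21  81 120 118 133 169 185 188 189 190
 188]
238 [122  48 108 120 118 117  83  20  20  84 123 122 122 118 167 173 187 185
 186]
240 [136 133 121 125 127 130  49  20  19  91 117 118 120 122 121 118 170 175
 190]
242 [130 132 113 116 117 120  33  22  16 115 127 125 121 118 117 119 119 117
 167]
244 [131 125 121 122 120 122  11  25  11 124 118 119 124 128 129 127 123 120
 117]
246 [129 116 120 119 119 121  38  21  33 123 121 119 118 114 117 118 122 126
 129]
248 [114 125 128 117 130 125 117  95 106 121 120 121 121 119 121 120 120 120
 117]
250 [122 120 113 122 113 130 118 122 131 131 123 121 120 120 117 117 117 117
 119]
252 [126 122 120 115 120 122 118 114 124 120 125 126 123 122 123 122 121 119
 118]
254 [129 124 126 136 133 122 109 116 122 124 125 122 121 121 121 123 125 124
 123]
cal 1455
glue 396
driver 0
tub 0
cover [-15.73808964  -0.62138956  25.10020315] 13192 17.0772402767856
```

Run:
```python
from h import *
from scipy.spatial.transform import Rotation as Ro
s=r.sense();M=Ro.from_euler('xyz',s['tcp_rot']).as_matrix()
print((M.T@(np.array([480,-560,230])-s['eef_pos'])/40/13).round(2))
print(proj(L('s12'),[q(86,42),tip(0),tip(.1)]).round(1))
```

```text
[-0.77  0.43  0.31]
[[318.1 253. ]
 [319.9 230.5]
 [322.9 231.3]]
```

play_rows:
  rows:
    - {"dp": [-0.77,0.43,0.31],"turn": [0,0,0],"fingers": 1}
    - {"dp": [-0.77,0.43,0.31],"turn": [0,0,0],"fingers": 1}
    - {"dp": [-0.77,0.43,0.31],"turn": [0,0,0],"fingers": 1}
    - {"dp": [-0.77,0.43,0.31],"turn": [0,0,0],"fingers": 1}
    - {"dp": [-0.77,0.43,0.31],"turn": [0,0,0],"fingers": 1}

```text
clock: 26.08
eef_pos: [717.0, -352.0, 196.9]
tcp_rot: [3.133, 0.511, 0.243]
contact_force: [0.0, -0.1, 0.3]
opening: 0.0
grasp_force: 0.0
```

play_rows:
  rows:
    - {"dp": [-0.77,0.43,0.31],"turn": [0,0,0],"fingers": 1}
    - {"dp": [-0.77,0.43,0.31],"turn": [0,0,0],"fingers": 1}
    - {"dp": [-0.77,0.43,0.31],"turn": [0,0,0],"fingers": 1}
    - {"dp": [-0.77,0.43,0.31],"turn": [0,0,0],"fingers": 1}
    - {"dp": [-0.77,0.43,0.31],"turn": [0,0,0],"fingers": 1}

```text
clock: 26.5
eef_pos: [578.5, -475.9, 219.0]
tcp_rot: [3.133, 0.511, 0.242]
contact_force: [0.1, -1.3, 0.1]
opening: 0.006
grasp_force: 0.0
```

play_rows:
  rows:
    - {"dp": [-0.77,0.43,0.31],"turn": [0,0,0],"fingers": 1}
    - {"dp": [-0.77,0.43,0.31],"turn": [0,0,0],"fingers": 1}
    - {"dp": [-0.4,0.2,0.15],"turn": [0,0,0],"fingers": 1}
    - {"dp": [0,0,0],"turn": [0,0,0],"fingers": 1}

```text
clock: 26.83
eef_pos: [506.2, -539.7, 231.3]
tcp_rot: [3.131, 0.512, 0.236]
contact_force: [0.2, -0.6, 0.4]
opening: 0.002
grasp_force: 0.0
```

Run:
```python
from h import *
st();s=grab('scene','s13.png');t=grab('top','t6.png')
b=L('t1');a=L('s1');m,_,R,_=board(b)
G=lambda d:cv2.cvtColor(d['pixels'],cv2.COLOR_RGB2GRAY)
D=cv2.absdiff(G(s),G(a));E=cv2.absdiff(G(t),G(b))
for n,(x0,x1,y0,y1) in dict(cal=(275,352,203,234),glue=(285,318,183,205),driver=(188,262,288,318),tub=(255,302,300,340)).items(): print('s',n,(D[y0:y1,x0:x1]>30).sum())
for n,(x0,x1,y0,y1) in dict(cal=(204,230,165,245),glue=(183,203,208,250),driver=(350,374,178,240),tub=(338,368,148,180)).items(): print('t',n,(E[y0:y1,x0:x1]>30).sum())
p,A,e,I=cover(t,m,R);print('cover',p,A,e,'dev',(p[2]+np.pi)%(2*np.pi)-np.pi)
M=((I[...,0]-I[...,2])<25)
for y in (-60,-40,-20,-10,10,20,40,55,58,61,64): print(y,''.join('#' if v else '.' for v in M[:,y+135][60:]))
```

```text
26.83 [ 506.2 -539.7  231.3] [3.131 0.512 0.236] [ 0.2 -0.6  0.4] 0.0
s cal 22
s glue 0
s driver 971
s tub 692
t cal 0
t glue 0
t driver 1169
t tub 338
cover [-67.90136113  -7.24000386  15.71615222] 27028 35.753348930806254 dev -3.133403704812128
-60 #############################################################.##########..#.#######........###.#...................
-40 ######################################################################################################..#..#..#####
-20 ###################################################################################################################
-10 ###################################################################################################################
10 ###################################################################################################################
20 ###################################################################################################################
40 ###################################################################################################################
55 ##############################...........####################################################......................
58 #############################..................#######################################.............................
61 ##############################....#.........#########################################..............................
64 ######################...#############################################################.............................
```

Run:
```python
from h import *
from scipy.optimize import least_squares
t=L('t5');m,_,R,_=board(L('t1'))
xs=np.arange(-145,60);ys=np.arange(-135,135);X,Y=np.meshgrid(xs,ys,indexing='ij')
qq=proj(t,np.c_[np.c_[X.ravel(),Y.ravel()]@R.T+m,np.full(X.size,22.)]).astype(np.float32)
I=cv2.remap(t['pixels'],qq[:,0].reshape(X.shape),qq[:,1].reshape(X.shape),cv2.INTER_LINEAR).astype(int)
for y in range(-70,76,10):
    v=(I[:,y+135,0]-I[:,y+135,2]); print(y,''.join('#' if k<25 else '.' for k in v[40:]))
# dark-hole positions in cover
g=I.sum(2)
pts=[]
for y in range(-52,53,2):
    v=(I[:,y+135,0]-I[:,y+135,2])<25; i=np.where(v[:110])[0]
    if len(i): pts.append((xs[i[0]],y))
P=np.array(pts,float);f=lambda p:np.hypot(P[:,0]-p[0],P[:,1]-p[1])-60
o=least_squares(f,[-18,0],loss='soft_l1');print(o.x,np.abs(o.fun).mean())
```

```text
-70 ....................................................................................................................#################################################
-60 ........................................................................................................................#############################################
-50 ............................................................#########################################################################################################
-40 ...............................................######################################################################################################################
-30 .......................................##############################################################################################################################
-20 ..................................###################################################################################################################################
-10 ...............................#############################################
[... 787 characters left out ...]
.......................############################################################################################################..............#
50 .....................................................######################################################################............##############...............#
60 .....................................................####.....############################################.............................##############################
70 ..............................................##############################################################.........####################################............
[-16.08800986   2.41819772] 11.509572211475257
```

Run:
```python
from h import *
G=lambda d:cv2.cvtColor(d['pixels'],cv2.COLOR_RGB2GRAY).astype(np.float32)
a=L('s7');c=np.array([-18.,0])
for f in ('s9','s12','s13'):
    b=L(f)
    for nm,(x,y) in dict(front=(-55,-20),right=(-25,-50),flat=(25,-25)).items():
        u,v=proj(a,q(x,22,y))[0].astype(int);w=9
        A=G(a)[v-w:v+w,u-w:u+w];B=G(b)[v-w:v+w,u-w:u+w]
        print(f,nm,(u,v),np.round(cv2.phaseCorrelate(A,B,cv2.createHanningWindow((18,18),cv2.CV_32F)),2),np.abs(A-B).mean().round(1))
```

```text
Traceback (most recent call last):
ValueError: setting an array element with a sequence. The requested array has an inhomogeneous shape after 1 dimensions. The detected shape was (2,) + inhomogeneous part.
```

Run:
```python
from h import *
G=lambda d:cv2.cvtColor(d['pixels'],cv2.COLOR_RGB2GRAY).astype(np.float32)
a=L('s7')
for f in ('s9','s12','s13'):
    b=L(f)
    for nm,(x,y) in dict(front=(-60,-20),right=(-25,-50),flat=(25,-25),left=(-40,50)).items():
        u,v=proj(a,q(x,22,y))[0].astype(int);w=9
        A=G(a)[v-w:v+w,u-w:u+w];B=G(b)[v-w:v+w,u-w:u+w]
        (dx,dy),resp=cv2.phaseCorrelate(A,B,cv2.createHanningWindow((18,18),cv2.CV_32F))
        print(f,nm,u,v,round(dx,2),round(dy,2),round(resp,2),round(float(np.abs(A-B).mean()),1))
```

```text
s9 front 265 250 -0.04 0.01 1.0 0.3
s9 right 273 261 -0.04 -0.12 0.99 0.2
s9 flat 293 259 -0.03 -0.0 0.98 0.2
s9 left 280 236 -0.01 0.05 1.0 0.2
s12 front 265 250 0.08 0.31 1.01 1.9
s12 right 273 261 0.32 -0.16 0.96 1.3
s12 flat 293 259 0.25 -0.19 0.78 4.3
s12 left 280 236 -0.33 0.99 0.77 18.5
s13 front 265 250 0.01 -0.12 0.94 0.7
s13 right 273 261 0.29 -0.19 0.98 0.8
s13 flat 293 259 0.39 -0.2 0.79 2.9
s13 left 280 236 0.14 -0.09 0.9 0.4
```

```bash
python3 -c "
from rig import r
print(r.sign_off())"
```

```text
the job is handed in; nothing more can be done
None
```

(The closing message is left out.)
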